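Free a strainer arm by driving out its stuck lock pin

ROBOT

A 7-joint arm with a two-finger parallel gripper is mounted at the origin on the work surface. World frame = base frame: x ahead of the robot, y to its left, z up, the work surface at z = 0. Lengths are in mm, angles in rad, forces in N, time in s.
With the tool pointing down it reaches from about 400 to 875 mm from the base axis. Payload 4.4 kg.
Tool frame: the origin (TCP) lies midway between the tips of the shut fingers; the grasp point (between the pads) lies behind it (ctrl.grip_point_offset is the x of the grasp point in the tool frame, in mm); x points along the fingers, z is the direction in which the jaws open and shut, and the axes are right-handed (so a half turn about x gives the same grasp; the last joint's range is limited). The gripper opens to 85 mm and grips with 20 to 120 N. Pads are 22 mm wide; open, the fingers measure 114 mm over their backs; the gripper's body (76 mm by 85 mm) begins 54 mm behind the grasp point. The pads swing forward as they close: fully open they stand 13 mm farther back than shut.
Start: joints at [1.238, 0.628, 0.038, 1.517, -0.027, 0.996, -0.02], TCP at [171.397, -627.009, 231.313] pointing down, gripper open.
Joint ranges: [-3.06, 3.06], [-0.37, 2.12], [-1.25, 1.32], [0.18, 2.47], [-1.1, 4.24], [0.23, 1.98], [-2.94, 2.94]. Speed limits (rad/s): [2.57, 2.57, 3.14, 3.14, 3.14, 3.14, 3.14].

INTERFACE

Orientations are given as [roll, pitch, yaw] about the fixed x, y, z axes, in that order (R = Rz(yaw) Ry(pitch) Rx(roll)).
In Python, from cell import status, eyes, ctrl gives the robot as it stands. The module is installed in compiled form; this text tells all that it offers.
- The arm moves only by the tool apply_moves, never from a script. Its argument "targets" is a list of rows, each a list of 3 entries, a list of its own where there are three numbers: the shift along the tool's x, y, z in mm, then the turn about the tool's x in degrees, then the finger opening in mm, from 0 to 85.4. In form: [[[dx, dy, dz], roll, claw], ...]. A call has 1 to 10 rows; each row shifts and turns the pose as measured when the row begins, along the tool's axes as they then stand; what a row does not reach is not made up. A row lasts 1/8 s, in which the tool goes at most 62.5 mm and 10.7 degrees, less where a joint would pass 70% of its speed; a pose out of reach is approached as far as the arm can. A call is refused whole if a number of a shift passes 62.5 or a number of a turn 10.7, either way. A call with a gripper value outside its range is refused whole. The fingers move at their own pace and stop on an object; the grip force is fixed at half the most. Time passes only in rows, so rows that do not move let the fingers close. It gives the time, the measured TCP pose, the force and the opening at its end, in the units of the state.
- status.read_state(): the state, without advancing time (a new reading comes with each control period).
- eyes.get_image(name): name is "scene" or "side" or "wrist"; returns (picture, depth): 384x512x3 uint8, blue, green, red; 384x512 float32, mm along the optical axis (not along the pixel's ray), 0 where there is no reading.
- eyes.camera_params(name): a dict with "fx", "fy", "cx", "cy" (pixels), "R" (3x3) and "t" (3): a world point X has camera coordinates R X + t. Camera axes: x right, y down, z forward; pixel columns grow to the right and rows downward; lengths in mm; the calibration is good to about 2 mm. A picture is of the moment at which its call begins: read the wrist's pose just before it. camera_params takes no time and is no camera call; for the wrist camera it gives the pose at the moment of the call.
- ctrl.finish_job(): hands the job in, once; it reports no verdict.
The state is a dict: "clock": time; "qpos": joint angles; "qd": joint speeds; "tau": joint torques, N m; "eef_pos": TCP position; "tool_rot": TCP orientation; "force": force on the tool from outside, world axes, zero at the start; "torque": the same for the moment, N m; "width": finger opening in mm.
Only numpy, scipy, OpenCV 4.12 (cv2) and the standard library are available. Lean on these libraries where they do the work, as an engineer would, in place of code of your own. Each camera call takes 0.05 s, during which the arm holds its last target.

TASK

The sprung strainer arm is held folded by a lock pin stuck in its hinge bracket. Take the drift punch from its wooden stand, push the pin out downwards with it from above so that the arm springs open, then stand the punch back upright, fully down, in its stand. Feel for the hole and press gently (never more than about 30 N on the bracket), and leave the other things on the counter where they are.

Things in the scene. Friction and masses are not known exactly. Their poses are not given: they have to be found in the camera images.
- holder: Fixed stainless holder: a 130 x 110 mm shallow tray, two upright rails along its x; z up, origin under the tray's centre. On the rails an aluminium hinge bracket, top face 50 mm along x, 36 mm along y, flat, 90 mm above the counter, with a vertical 11 mm round hole through to its underside at 60 mm. In the hole the lock pin: 10 mm shank, head below, top end 4 mm under the face.
- holder_mark (a point): Nominal centre of the pin hole at the height of the top face; holder's axes. The bracket is locked anywhere along the rails: the real hole lies up to 15 mm from this mark along the holder's x, either way, and on it in y. It does not give. Spring load jams the pin: some 3 to 12 N moves it; pushed until its top is 25 mm below the face, it drops into the tray.
- swing (a joint): Sprung strainer arm (rad): near 0 while locked, springs to about 0.45 towards the holder's +x when the hole is empty. It lies 70 to 80 mm up, its eye up to 1.5 mm towards +x in the hole, so the punch may catch on it 10 mm down; ring (96 mm) centred 94 mm to -y of the hole. The punch in the hole holds it as the pin did: it opens when the punch is drawn up (drag up to 10 N).
- punch: Steel drift punch, 118 mm long, 110 g, standing tip down in the stand, loose. Origin at the centre of the flat tip, z up along the shank: tip 8 mm thick from 0 to 45 mm, then a square shoulder and a 16 mm thick round body up to 118 mm. Grip the body; the balance point is near 77 mm.
- punch_tip (a point): Centre of the punch's flat tip (the same point as its origin).
- stand: Fixed dark wooden stand, 70 x 70 x 50 mm, with one upright 13 mm through hole in the middle. Origin under its centre, z up. With the punch fully in, its shoulder rests on the stand's top and its tip is 5 mm above the counter.
- jar: White ceramic jar with wooden lid, 92 mm wide, 125 mm tall, origin under its centre. Leave alone.
- bottle: Clear squeeze bottle, 64 mm wide, 175 mm tall, on a 12 mm high round wooden stand, origin under its centre. Leave alone.
- cup: White ceramic cup, 72 mm wide, 75 mm tall, origin under its centre. Leave alone.
- bowl: Blue bowl, 130 mm wide, 50 mm tall, on the silicone mat, origin under its centre. Leave alone.
- spoon: Spoon lying on the counter. Leave alone.
Things that resemble listed ones, but are neither listed nor needed, are in the scene too. There is more than one size of the punch; the one meant has the size given above.

How it is judged (in metres and radians):
On the way, in this order (a step that is already met when the one before it is completed fails the run):
1. the punch is lifted out of its stand (z of punch_tip in the frame of stand above 0.055 m), for 0.1 s.
2. the punch tip is in the bracket's hole (horizontal distance between punch_tip and holder_mark below 0.02 m and z of punch_tip in the frame of holder_mark below -0.012 m), for 0.1 s.
3. the pin is out and the arm has sprung open (value of joint swing above 0.3 rad), for 0.2 s.
At the end, for the whole second after the job is handed in: The strainer arm is open (beyond 0.3 rad); the punch stands at rest in its stand's hole, fully down (tip under 9 mm above the counter, within 5 mm of the stand's centre) and upright within 0.1 rad (value of joint swing above 0.3 rad and horizontal distance between punch and stand below 0.005 m and z of punch in the frame of stand below 0.009 m and angle between punch's own z axis and vertical below 0.1 rad and linear speed of punch below 0.02 m/s); the robot touches nothing.
It fails at once if the bracket or its arm is pressed, by the punch or the robot, with more than 35 N (contact force between any of punch, the fingers, the arm and bracket above 35 N).
It fails at once if a bystander is moved by more than 20 mm (distance of any of jar, bottle, cup, bowl, spoon from where it was at the start of the episode above 0.02 m).
It also fails if it takes over 72 s, if anything falls off the work surface, if the arm or the gripper's body presses on something with over 40 N, if the wrist force passes 120 N, or if a joint passes its speed limit or range.

## Working session

There is one attempt and no reset: what is moved stays moved. The work goes in short steps, Python scripts to look and compute and a tool call to move; the robot and the scene stay as the last step left them, time stands still between calls to the robot, and variables do not carry over. Pictures are saved under pics/ and viewed, and the job is handed in when it is done.

Besides the shell and the picture viewer there is one more tool, called after "Emit:" by a JSON object that holds its "api" and its "payload". apply_moves: Moves the arm, as the interface text tells. Its arguments: {"type":"object","properties":{"targets":{"type":"array"}},"required":["targets"]}

```bash
mkdir -p pics; ls; python3 - <<'E'
from cell import status, eyes, ctrl
import cv2,numpy as np
s=status.read_state()
print({k:np.round(v,3).tolist() for k,v in s.items()}, ctrl.grip_point_offset)
for n in ["scene","side","wrist"]:
    p=eyes.camera_params(n); im,d=eyes.get_image(n)
    print(n,{k:np.round(v,3).tolist() for k,v in p.items()})
    cv2.imwrite(f"pics/{n}0.png",im); np.savez(f"{n}0.npz",im=im,d=d,**p)
print(status.read_state()["clock"])
E
```

```text
pics
{'clock': 0.0, 'qpos': [1.238, 0.629, 0.038, 1.518, -0.027, 0.996, -0.02], 'qd': [-0.001, 0.001, 0.0, -0.0, -0.001, -0.0, -0.0], 'tau': [0.001, -56.339, 1.226, -19.344, 0.011, 0.011, -0.0], 'eef_pos': [171.237, -626.417, 230.391], 'tool_rot': [-3.117, 1.569, 1.862], 'force': [-0.523, 0.186, -0.176], 'torque': [0.008, 0.019, -0.046], 'width': 85.46} -18.700000000000003
scene {'fx': 416.187, 'fy': 416.187, 'cx': 249.406, 'cy': 192.929, 'R': [[-0.831, 0.556, 0.01], [0.363, 0.555, -0.749], [-0.422, -0.618, -0.663]], 't': [400.049, -237.148, 1315.559]}
side {'fx': 491.576, 'fy': 491.576, 'cx': 244.267, 'cy': 190.905, 'R': [[0.904, -0.428, 0.013], [-0.238, -0.528, -0.815], [0.355, 0.734, -0.579]], 't': [-493.019, 281.092, 693.622]}
wrist {'fx': 265.614, 'fy': 265.614, 'cx': 255.217, 'cy': 195.497, 'R': [[0.262, -0.965, -0.001], [-0.924, -0.252, 0.289], [-0.279, -0.075, -0.957]], 't': [-648.494, -36.237, 380.994]}
0.15
```

View pics/scene0.png

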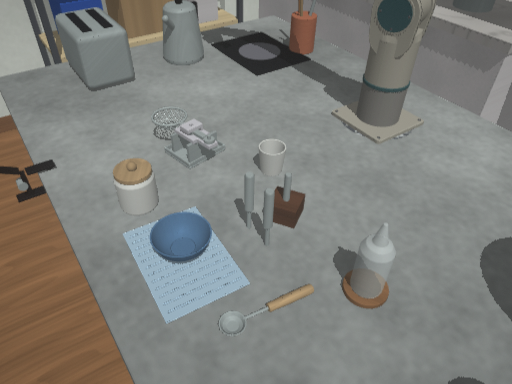

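View pics/side0.png

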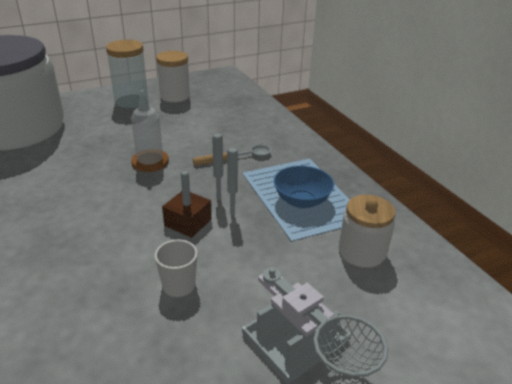

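View pics/wrist0.png

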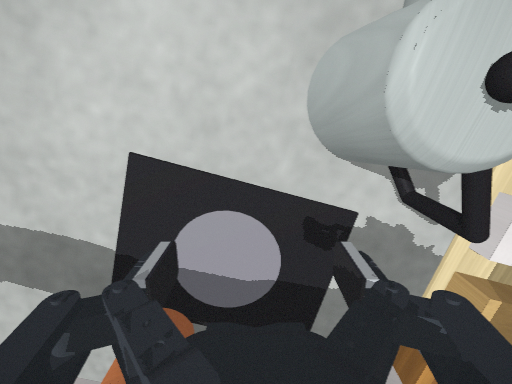

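The scene view shows three punch-like things: one in the dark wooden stand at scene (287,190), side (186,190), and two longer ones standing free at scene (249,200) and (268,215). The holder, with its white bracket, is at scene (195,140) and side (300,305). The one in the stand fits the description, so I'll check it in a crop and measure it.

```bash
cat > h.py <<'E'
import cv2,numpy as np
from scipy.spatial.transform import Rotation as Rn
def load(f): return dict(np.load(f))
def pts(D,mask=None):
    d=D['d']; v,u=np.nonzero((d>0) if mask is None else (d>0)&mask)
    z=d[v,u]; c=np.stack([(u-D['cx'])/D['fx']*z,(v-D['cy'])/D['fy']*z,z],1)
    return (c-D['t'])@D['R'],u,v
def ray(D,u,v,zp):
    r=np.array([(u-D['cx'])/D['fx'],(v-D['cy'])/D['fy'],1.])@D['R']; o=-D['t']@D['R']
    return o+r*(zp-o[2])/r[2]
def proj(D,X):
    c=D['R']@np.asarray(X,float)+D['t']; return D['fx']*c[0]/c[2]+D['cx'],D['fy']*c[1]/c[2]+D['cy']
def grab(n,tag):
    from cell import eyes
    p=eyes.camera_params(n); im,d=eyes.get_image(n)
    cv2.imwrite(f"pics/{n}{tag}.png",im); np.savez(f"{n}{tag}.npz",im=im,d=d,**p); return load(f"{n}{tag}.npz")
def crop(D,u0,v0,u1,v1,k,f):
    cv2.imwrite("pics/"+f,cv2.resize(D['im'][v0:v1,u0:u1],None,fx=k,fy=k,interpolation=cv2.INTER_CUBIC))
E
python3 - <<'E'
from h import *
S=load('scene0.npz');T=load('side0.npz')
a=cv2.resize(S['im'][105:260,140:330],None,fx=4,fy=4,interpolation=cv2.INTER_CUBIC); cv2.imwrite('pics/cs.png',a[:600])
b=cv2.resize(T['im'][120:384,130:400],None,fx=2.2,fy=2.2,interpolation=cv2.INTER_CUBIC); cv2.imwrite('pics/ct.png',b)
for n,D in(('scene',S),('side',T)):
    P,u,v=pts(D)
    # stand colour mask
    hsv=cv2.cvtColor(D['im'],cv2.COLOR_BGR2HSV)[v,u]; bgr=D['im'][v,u].astype(int)
    m=(bgr[:,2]<110)&(bgr[:,2]>bgr[:,0]*1.5)&(P[:,0]>200)&(P[:,0]<900)&(abs(P[:,1])<500)&(P[:,2]>5)&(P[:,2]<70)
    print(n,m.sum(),P[m].mean(0),P[m].min(0),P[m].max(0))
    t=m&(abs(P[:,2]-50)<4); q=P[t]; print(' top',t.sum(),q.mean(0),cv2.minAreaRect(q[:,:2].astype(np.float32)))
    c=q[:,:2].mean(0)
    k=(np.hypot(*(P[:,:2]-c).T)<25)&(P[:,2]>58); print(' punch',k.sum(),P[k].mean(0),P[k].max(0))
    k=k&(P[:,2]<140)
    for h in range(60,150,10):
        kk=k&(abs(P[:,2]-h)<5); print(h,P[kk].mean(0).round(1),np.ptp(P[kk],0).round(1)) if kk.sum()>2 else 0
E
```

```text
scene 550 [513.03625921 238.5801861   40.36134054] [463.70614434 147.57633169   5.03566153] [548.48134514 488.04741708  53.03264169]
 top 410 [507.72763598 197.26817176  49.87299338] ((508.0785217285156, 188.15438842773438), (68.43315124511719, 68.57464599609375), 32.99679946899414)
 punch 183 [509.55815111 189.57045162  94.44744738] [515.07291529 195.82390279 124.64084208]
60 [510.5 189.8  61.6] [13.3 11.4  6.4]
70 [510.  189.3  70.7] [14.7 13.5  9.2]
80 [509.4 191.1  80.7] [14.4  9.3  9.8]
90 [510.5 190.1  90.5] [12.4 13.   9. ]
100 [509.4 190.  100.2] [16.2 14.1  9.7]
110 [509.8 189.6 109.6] [13.3 14.5  8.8]
120 [508.3 188.3 120.8] [12.4 15.8  9.5]
side 1673 [504.04992758 210.47369935  32.00212591] [455.92136384 134.96583859   5.03545904] [670.81661848 453.77819693  52.78437745]
 top 620 [501.24214734 175.66943525  49.67140882] ((504.04412841796875, 181.62600708007812), (70.55843353271484, 69.80044555664062), 32.578311920166016)
 punch 248 [503.11714004 179.33938658  93.89859162] [512.97881368 189.24629052 125.55542539]
60 [504.1 178.2  61.7] [14.4  9.7  6.6]
70 [502.8 179.2  69.9] [16.3  9.6  9. ]
80 [502.5 178.7  80.2] [13.5  8.9  9.4]
90 [502.8 179.   89.6] [13.5  8.9  9.4]
100 [503.3 178.9 100. ] [15.5 14.   9.7]
110 [502.8 179.3 110.1] [16.  10.5  9.5]
120 [503.7 181.  120.7] [14.7 15.   9.1]
```

View pics/cs.png

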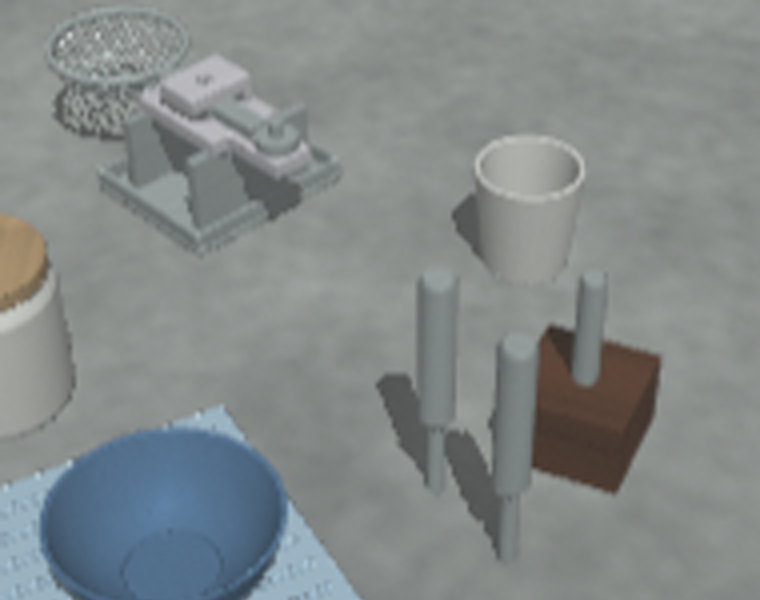

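View pics/ct.png

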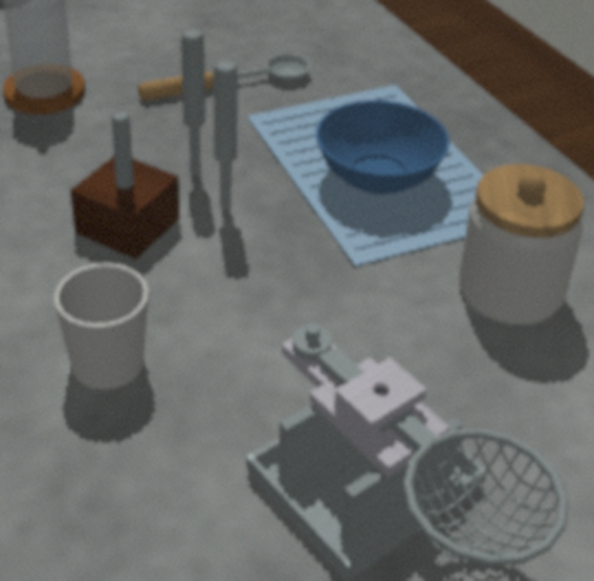

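```bash
python3 - <<'E'
from h import *
S=load('scene0.npz');T=load('side0.npz')
print('hole',ray(S,191.5,124.5,90),ray(T,303.2,296.8,90))
for n,D in(('scene',S),('side',T)):
    P,u,v=pts(D); print(n,'cam',-D['t']@D['R'])
    bgr=D['im'][v,u].astype(int)
    m=(abs(P[:,2]-90)<3)&(np.hypot(*(P[:,:2]-ray(S,191.5,124.5,90)[:2]).T)<60)
    L=np.zeros(D['d'].shape,np.uint8); L[v[m],u[m]]=255
    nn,lab,st,ce=cv2.connectedComponentsWithStats(L)
    for i in range(1,nn):
        if st[i,4]<20: continue
        k=lab[v,u]==i; q=P[k]; print(' comp',st[i],q.mean(0).round(1),cv2.minAreaRect(q[:,:2].astype(np.float32)))
    # things
    h=(P[:,2]>15)&(P[:,0]>250)&(P[:,0]<950)&(abs(P[:,1])<600)&(P[:,2]<260)
    g=np.zeros((240,280),np.uint8); gx=((P[h,0]-250)/5).astype(int); gy=((P[h,1]+600)/5).astype(int); g[gy,gx]=1
    nn,lab,st,ce=cv2.connectedComponentsWithStats(g)
    for i in range(1,nn):
        if st[i,4]<4: continue
        k=lab[gy,gx]==i; q=P[h][k]; print(' obj n',k.sum(),q.mean(0).round(0),q.min(0).round(0),q.max(0).round(0))
E
```

```text
hole [ 567.30863069 -150.98808913   90.        ] [ 565.78280922 -157.9806011    90.        ]
scene cam [973.5739597  722.52732418 690.71065124]
 comp [180 118  23  14 160] [ 568.6 -153.2   89.8] ((568.0050048828125, -154.45899963378906), (51.43195343017578, 39.78057861328125), 12.544059753417969)
 obj n 83 [ 931. -298.   17.] [ 911. -315.   15.] [ 949. -281.   19.]
 obj n 1654 [ 578. -158.   59.] [ 489. -297.   15.] [640. -64.  94.]
 obj n 1950 [784. -14.  79.] [734. -78.  15.] [824.  11. 126.]
 obj n 765 [435.  32.  52.] [398.  -6.  15.] [467.  66.  77.]
 obj n 1803 [751. 136.  36.] [693.  89.  15.] [820. 218.  56.]
 obj n 1005 [511. 198.  52.] [458. 139.  15.] [546. 235. 125.]
 obj n 432 [605. 179. 105.] [590. 166.  16.] [612. 185. 159.]
 obj n 456 [601. 244. 105.] [589. 231.  15.] [608. 250. 158.]
 obj n 7 [756. 349.  16.] [748. 346.  15.] [767. 353.  16.]
 obj n 368 [644. 383.  18.] [594. 371.  15.] [693. 395.  22.]
 obj n 2210 [519. 453. 101.] [479. 413.  15.] [536. 476. 187.]
side cam [ 265.96987795 -571.26156029  637.2689209 ]
 comp [283 282  41  31 638] [ 565.5 -157.5   89.6] ((566.6400756835938, -156.73928833007812), (52.13609313964844, 37.56271743774414), 11.012154579162598)
 obj n 6080 [ 562. -187.   61.] [ 485. -298.   15.] [639. -71.  93.]
 obj n 3116 [760. -56.  78.] [728. -86.  15.] [818.   5. 126.]
 obj n 1807 [430.  25.  52.] [395.  -9.  15.] [466.  63.  77.]
 obj n 1696 [763. 162.  37.] [691.  85.  15.] [820. 216.  56.]
 obj n 1575 [500. 172.  49.] [456. 135.  15.] [554. 229. 126.]
 obj n 555 [596. 166. 103.] [588. 159.  16.] [608. 181. 158.]
 obj n 512 [592. 231. 101.] [584. 223.  15.] [606. 245. 158.]
 obj n 77 [615. 380.  18.] [591. 370.  15.] [640. 393.  21.]
 obj n 15 [669. 374.  18.] [663. 369.  16.] [677. 382.  21.]
 obj n 1601 [496. 421.  93.] [466. 406.  15.] [532. 457. 189.]
```

The stand crop confirms the choice: thin 16 mm body, top at about 125 mm; the free-standing ones are thicker and reach 158 mm. Punch axis is near (506,185) from both views. The bracket face is 52x38 mm at z=90, centred near (567,-155), with its x axis at about 12°. Next I'll plan the transit.

```bash
cat >> h.py <<'E'
def state():
    from cell import status
    s=status.read_state(); R=Rn.from_euler('xyz',s['tool_rot']).as_matrix(); return s,np.array(s['eef_pos']),R
def togo(X):
    s,p,R=state(); d=R.T@(np.array(X)-p); return d
E
python3 - <<'E'
from h import *
S=load('scene0.npz');W=load('wrist0.npz')
s,p,R=state(); print(R.round(3),p, 'wcam',-W['t']@W['R'],'cam in tool',R.T@(-W['t']@W['R']-p))
P,u,v=pts(S); m=(P[:,2]>15)&(P[:,1]<-300)
print('kettle base',ray(S,183,60,0),ray(S,183,2,200), P[m&(u>160)&(u<205)].min(0),P[m&(u>160)&(u<205)].max(0))
for X in([300,-450,300],[430,-250,300],[506,0,250],[506,185,200]): print(X,togo(X).round(1))
E
```

```text
[[-0.     0.965  0.264]
 [ 0.001  0.264 -0.965]
 [-1.     0.    -0.001]] [ 171.30063225 -626.55973256  230.59983911] wcam [ 242.93019593 -606.47729091  374.41173031] cam in tool [-143.81080013   74.39041727   -0.6917296 ]
kettle base [ 315.53471882 -713.36515158    0.        ] [ 276.92487289 -747.19753315  200.        ] [ 192.80893251 -804.70165149   15.00624258] [ 395.46916615 -654.76839099  217.720274  ]
[300, -450, 300] [ -69.2  170.7 -136.5]
[430, -250, 300] [ -69.   348.8 -295.1]
[506, 0, 250] [ -18.7  488.1 -516.2]
[506, 185, 200] [  31.6  536.8 -694.6]
```

Emit:
{"api": "apply_moves", "payload": {"targets": [[[-30,0,-50],0,85],[[-30,0,-50],0,85],[[-2,50,-28],0,85],[[-2,50,-28],0,85],[[-2,50,-28],0,85],[[-2,50,-28],0,85],[[-2,50,-28],0,85],[[-2,50,-28],0,85],[[-2,50,-28],0,85]]}}

```text
clock: 1.27
eef_pos: [434.7, -242.0, 303.9]
tool_rot: [-2.774, 1.567, 2.193]
force: [1.3, -0.1, 1.1]
width: 85.2
```

```bash
python3 - <<'E'
from h import *
s,p,R=state();print(p,R.round(3),np.round(s['qpos'],2))
print(togo([567,-155,290]),togo([506,100,260]),togo([480,185,230]))
E
```

```text
[ 434.6993066  -241.96397119  303.93840325] [[-0.002  0.968  0.252]
 [ 0.003  0.252 -0.968]
 [-1.    -0.002 -0.004]] [ 0.52  0.33 -0.09  1.83  0.03  0.99 -0.9 ]
[ 13.91062808 149.96766499 -50.76099613] [  44.94740209  155.24512108 -312.78173408] [  75.30692422  151.55121626 -401.47025918]
```

```bash
python3 - <<'E'
from h import *
W=grab('wrist','1'); print(proj(W,[567,-155,90]))
E
```

```text
(np.float64(214.15034619744353), np.float64(49.85791204875338))
```

View pics/wrist1.png

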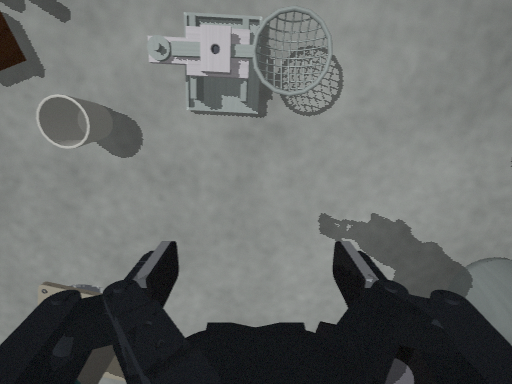

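The wrist view shows the bracket with its hole at about (215,48), the ring at (293,50) and the tray. I'll measure the hole precisely, then go on to the punch.

```bash
python3 - <<'E'
from h import *
W=load('wrist1.npz'); g=cv2.cvtColor(W['im'],cv2.COLOR_BGR2GRAY)
r=g[40:58,206:226].astype(float); m=(g[40:58,206:226]<130); 
n,l,st,ce=cv2.connectedComponentsWithStats(m.astype(np.uint8)); print(st,ce+[206,40]); print(r.astype(int)[3:14,4:16])
print(ray(W,215.4,48.6,90))
# bracket top from depth
P,u,v=pts(W); k=(abs(P[:,2]-90)<4)&(np.hypot(P[:,0]-567,P[:,1]+155)<45)&(g[v,u]>190)
q=P[k]; print(q.mean(0),cv2.minAreaRect(q[:,:2].astype(np.float32)))
k=(abs(P[:,2]-5)<12)&(np.hypot(P[:,0]-567,P[:,1]+155)<100)&(P[:,2]>2.5); q=P[k];print('tray',q.mean(0),cv2.minAreaRect(q[:,:2].astype(np.float32)))
E
```

```text
[[  0   0  20  18 286]
 [  5   4   9  10  74]] [[215.67132867  48.5       ]
 [214.83783784  48.5       ]]
[[179 179 175 163 156 158 163 175 179 178 178 179]
 [180 172 137 101  89  93 108 135 168 178 177 179]
 [172 138  89  65  49  54  53  72 125 170 179 178]
 [166 100  72  42  63  82  72  58  90 137 178 179]
 [154  90  55  58  80  84  82  81  71 111 173 180]
 [141  79  46  59  81  81  81  79  80 120 175 180]
 [142  82  48  56  81  81  78  80  79 110 163 180]
 [167 102  53  58  80  83  81  81  78 125 177 180]
 [170 128  62  54  81  81  81  79  89 134 178 179]
 [181 168 104  81  80  80  80  79 113 162 179 178]
 [180 179 161 112  54  73  94 138 160 179 180 180]]
[ 568.70803995 -156.17806672   90.        ]
[nan nan nan] ((0.0, 0.0), (0.0, 0.0), 0.0)
tray [ 553.85173664 -165.5095374     6.97733961] ((559.2767944335938, -157.62680053710938), (181.059326171875, 193.92630004882812), 14.450881958007812)<stdin>:8: RuntimeWarning: Mean of empty slice.
  ret = um.true_divide(
```

Emit:
{"api": "apply_moves", "payload": {"targets": [[[5,22,-54],0,85],[[5,22,-54],0,85],[[5,22,-54],0,85],[[5,22,-54],0,85],[[5,22,-54],0,85],[[5,10,-54],0,60]]}}

```text
clock: 2.08
eef_pos: [473.8, 110.3, 276.2]
tool_rot: [2.122, 1.561, 0.812]
force: [0.8, 0.1, -0.3]
width: 69.1
```

```bash
python3 - <<'E'
from h import *
s,p,R=state();print(p,R.round(3),np.round(s['qpos'],2)); print(togo([506,185,170]))
W=grab('wrist','2'); print(proj(W,[506,185,123]),proj(W,[506,185,50]))
E
```

```text
[473.78054776 110.28399624 276.18641698] [[ 0.006  0.966  0.258]
 [ 0.007  0.258 -0.966]
 [-1.     0.008 -0.005]] [-0.12  0.34 -0.22  1.9   0.09  0.9  -1.69]
[106.89802723  49.54209821 -63.36025372]
(np.float64(198.31840905576456), np.float64(139.46553743507474)) (np.float64(209.55449424163444), np.float64(135.26576354856468))
```

View pics/wrist2.png

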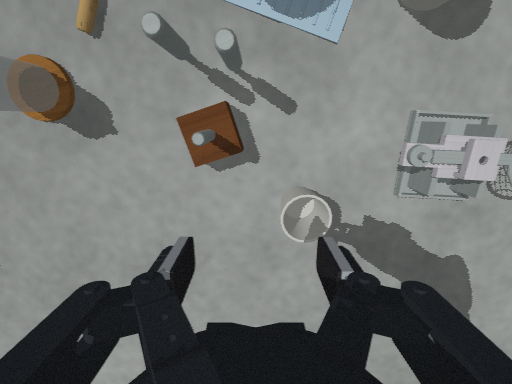

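Punch top at about (199,139), against a predicted (198,139). I'll move above it.

Emit:
{"api": "apply_moves", "payload": {"targets": [[[20,25,-32],0,60],[[20,24,-31],0,60],[[33,0,0],0,60],[[33,0,0],0,60]]}}

```text
clock: 2.62
eef_pos: [504.7, 199.6, 170.0]
tool_rot: [2.288, 1.552, 0.994]
force: [0.9, -0.8, 0.4]
width: 59.8
```

```bash
python3 - <<'E'
from h import *
W=load('wrist2.npz'); print('top',ray(W,198.5,138.5,123),'hole',ray(W,483.5,159.5,90))
s,p,R=state();print(p,R.round(3)); print(togo([506,185,66]))
W=grab('wrist','3'); print(proj(W,[506,185,123]))
E
```

```text
top [507.07467814 185.01348866 123.        ] hole [ 568.86640644 -156.54039053   90.        ]
[504.74855936 199.56385755 170.01039862] [[ 0.01   0.962  0.273]
 [ 0.016  0.273 -0.962]
 [-1.     0.014 -0.012]]
[103.7773764   -4.23706029  15.62493319]
(np.float64(275.3441888644509), np.float64(220.74727580336457))
```

View pics/wrist3.png

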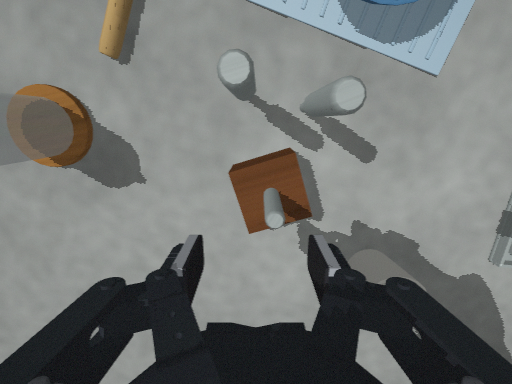

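Emit:
{"api": "apply_moves", "payload": {"targets": [[[0,-3,15],0,60],[[0,0,0],0,60],[[25,0,0],0,60],[[25,0,0],0,60]]}}

```text
clock: 3.18
eef_pos: [507.9, 181.5, 120.1]
tool_rot: [2.197, 1.551, 0.899]
force: [0.0, -0.3, 0.4]
width: 59.8
```

```bash
python3 - <<'E'
from h import *
s,p,R=state();print(p,R.round(3)); print(togo([506.7,185,66]))
W=grab('wrist','4'); print(proj(W,[506.7,185,123]))
E
```

```text
[507.90749641 181.53668266 120.08731541] [[ 0.012  0.963  0.27 ]
 [ 0.016  0.27  -0.963]
 [-1.     0.016 -0.012]]
[54.11569566 -1.10513479 -3.02662564]
(np.float64(250.1007799008135), np.float64(247.64392251375))
```

View pics/wrist4.png

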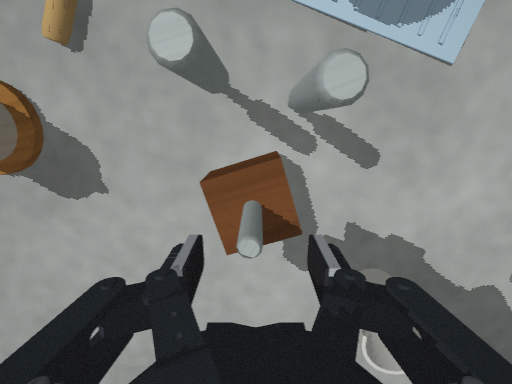

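Punch top at (250,247), as predicted and between the fingers. Descend and close.

Emit:
{"api": "apply_moves", "payload": {"targets": [[[18,-1,-3],0,60],[[18,0,0],0,60],[[18,0,0],0,60],[[0,0,0],0,60]]}}

```text
clock: 3.72
eef_pos: [509.4, 184.3, 67.9]
tool_rot: [2.101, 1.547, 0.801]
force: [0.2, 0.1, 0.7]
width: 59.8
```

```bash
python3 - <<'E'
from h import *
s,p,R=state();print(p,R.round(3)); print(togo([506.7,185,66]))
E
```

```text
[509.37308015 184.32529248  67.86109521] [[ 0.017  0.963  0.267]
 [ 0.017  0.267 -0.964]
 [-1.     0.021 -0.012]]
[ 1.82777558 -2.43344273 -1.3423323 ]
```

Emit:
{"api": "apply_moves", "payload": {"targets": [[[1.5,-2.5,-1],0,60],[[0,0,0],0,8],[[0,0,0],0,8],[[0,0,0],0,8],[[0,0,0],0,8],[[0,0,0],0,8],[[0,0,0],0,8]]}}

```text
clock: 4.6
eef_pos: [508.6, 185.1, 69.8]
tool_rot: [2.025, 1.542, 0.724]
force: [0.3, 0.2, 0.2]
width: 14.6
```

```bash
python3 - <<'E'
from h import *
s,p,R=state();print(p,R.round(3),s['force'],s['torque'],s['width'])
W=grab('wrist','5');T=grab('side','5'); crop(T,100,100,330,330,2.5,'c5.png')
E
```

```text
[508.64282973 185.11502282  69.81912268] [[ 0.022  0.964  0.267]
 [ 0.019  0.266 -0.964]
 [-1.     0.026 -0.013]] [0.31213356 0.16971244 0.21982711] [-0.03360572  0.04744598  0.01163503] 14.56729066610953
```

View pics/wrist5.png

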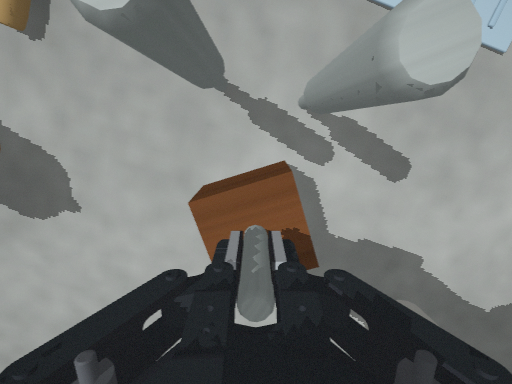

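View pics/c5.png

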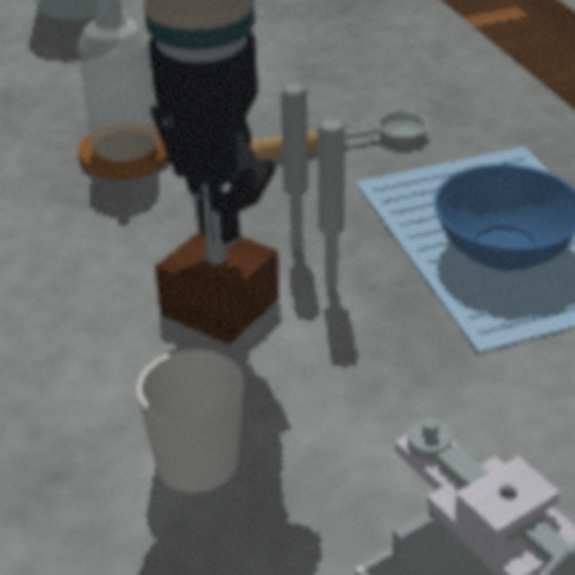

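The wrist view shows the punch clamped between the pads at about (256,270), width 14.6 mm. Tilt creeps about 1 mrad per row, so I'll use few rows. Lift next.

Emit:
{"api": "apply_moves", "payload": {"targets": [[[-30,0,0],0,8],[[-45,0,0],0,8],[[-40,0,0],0,8]]}}

```text
clock: 5.08
eef_pos: [504.1, 182.2, 184.2]
tool_rot: [2.155, 1.549, 0.855]
force: [0.5, 0.3, 0.1]
width: 15.2
```

```bash
python3 - <<'E'
from h import *
s,p,R=state();print(p,R.round(3),s['force'],s['torque'],s['width'],s['clock'])
T=grab('side','6'); crop(T,100,60,330,290,2.5,'c6.png')
for d in(-65,-20,0): print(proj(T,p+R@[-d,0,0])) 
print(togo([568.5,-156,182]))
E
```

```text
[504.06510628 182.15265947 184.15040662] [[ 0.014  0.964  0.267]
 [ 0.016  0.267 -0.964]
 [-1.     0.018 -0.012]] [0.47617334 0.26311616 0.08657878] [-0.00027149 -0.02564244 -0.01845819] 15.213295766941922 5.075
(np.float64(184.91595004261572), np.float64(173.64906328647666))
(np.float64(183.34693648489554), np.float64(153.65876879695344))
(np.float64(182.61957702722813), np.float64(144.39171709624105))
[  1.82182327 -31.18017903 343.53488281]
```

View pics/c6.png

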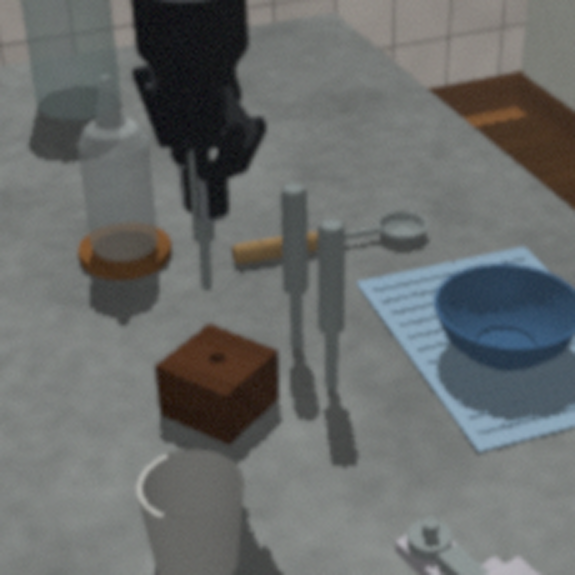

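Lifted: the tip is at side (183,176), about 119 mm up, and the stand hole is empty at (187,203). Travel to the bracket.

Emit:
{"api": "apply_moves", "payload": {"targets": [[[1,-5,45],0,8],[[1,-5,49],0,8],[[1,-5,49],0,8],[[1,-5,49],0,8],[[1,-5,49],0,8],[[1,-5,49],0,8],[[0,0,30],0,8],[[0,0,0],0,8]]}}

```text
clock: 6.12
eef_pos: [566.5, -141.5, 177.1]
tool_rot: [1.985, 1.537, 0.687]
force: [-0.3, 0.4, -1.1]
width: 14.6
```

```bash
python3 - <<'E'
from h import *
T6=load('side6.npz');print('stand hole',ray(T6,186.8,202.8,50))
s,p,R=state();print(p,R.round(3),s['force'],s['width'],s['clock'])
T=grab('side','7');S=grab('scene','7');
print('pred tip',p+R@[65,0,0],proj(T,p+R@[65,0,0]),proj(S,p+R@[65,0,0]))
a=cv2.resize(T['im'][200:350,230:370],None,fx=4,fy=4,interpolation=cv2.INTER_CUBIC)
b=cv2.resize(S['im'][40:190,130:190+60],None,fx=4,fy=4,interpolation=cv2.INTER_CUBIC)
cv2.imwrite('pics/c7a.png',a);cv2.imwrite('pics/c7b.png',b)
E
```

```text
stand hole [504.69012026 182.90252881  50.        ]
[ 566.49178999 -141.49053101  177.1200816 ] [[ 0.026  0.963  0.27 ]
 [ 0.021  0.269 -0.963]
 [-0.999  0.031 -0.013]] [-0.29470429  0.40218134 -1.05707263] 14.610601427938033 6.125
pred tip [ 568.17223488 -140.11131932  112.15644655] (np.float64(299.60421402093345), np.float64(277.67943665071334)) (np.float64(192.46473038543616), np.float64(119.21485673154935))
```

View pics/c7a.png

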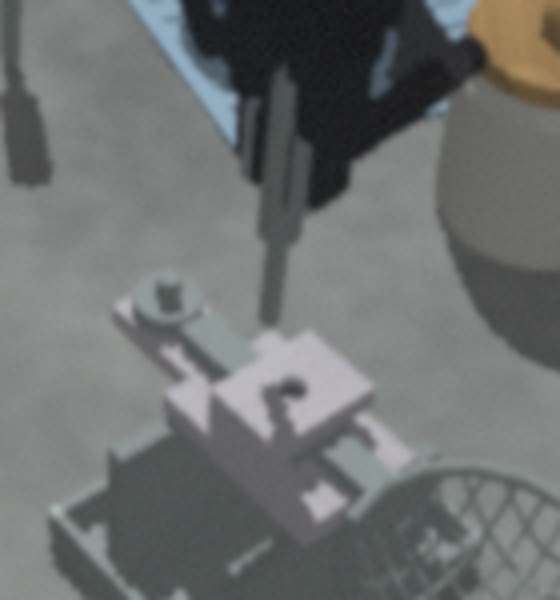

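View pics/c7b.png

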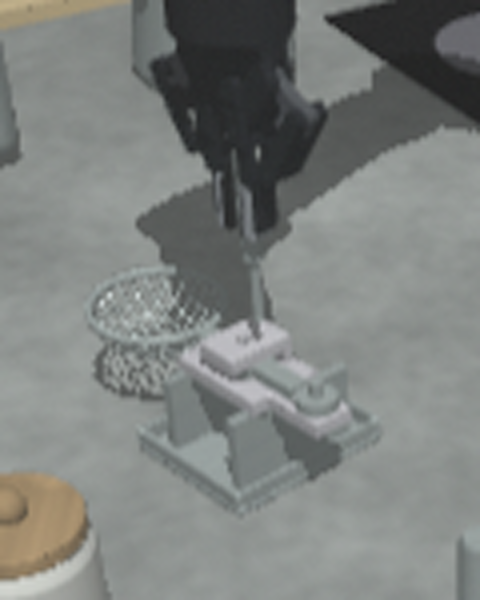

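```bash
cat >> h.py <<'E'
def tri(*obs):
    A=[];b=[]
    for D,u,v in obs:
        r=np.array([(u-D['cx'])/D['fx'],(v-D['cy'])/D['fy'],1.])@D['R']; r/=np.linalg.norm(r); o=-D['t']@D['R']
        M=np.eye(3)-np.outer(r,r); A.append(M); b.append(M@o)
    A=np.vstack(A);b=np.hstack(b); x=np.linalg.lstsq(A,b,rcond=None)[0]; return x,np.linalg.norm(A@x-b)
E
python3 - <<'E'
from h import *
T=load('side7.npz');S=load('scene7.npz')
tip,e=tri((T,297.5,281.0),(S,194.25,124)); print('tip',tip,e)
hole,e=tri((T,302.75,297),(S,190.75,124.5)); print('hole',hole,e)
s,p,R=state(); print('tip tool',R.T@(tip-p),'delta tool',R.T@(hole-tip),'world',hole-tip)
print('proj chk',proj(T,[568.5,-156,90]),proj(S,[568.5,-156,90]))
E
```

```text
tip [ 567.78648897 -134.72592844  100.33708691] 1.1889477742420307
hole [ 566.81963538 -156.01507282   87.15417783] 0.4403679969532229
tip tool [76.96815505  0.13637989 -1.21290523] delta tool [12.65223224 -7.15479944 20.41277616] world [ -0.96685359 -21.28914438 -13.18290908]
proj chk (np.float64(304.08949773942544), np.float64(295.3076530394819)) (np.float64(190.22151016421068), np.float64(123.78086163937381))
```

```bash
python3 - <<'E'
from h import *
T=load('side7.npz');S=load('scene7.npz')
s,p,R=state()
for f,D,(a,b,c,d) in(('a',T,(270,240,330,290)),('b',S,(170,75,220,135))):
    cv2.imwrite(f'pics/c8{f}.png',cv2.resize(D['im'][b:d,a:c],None,fx=10,fy=10,interpolation=cv2.INTER_CUBIC))
t=np.array([567.8,-134.7,101])
for D in(T,S):
    a,b=np.array(proj(D,t)),np.array(proj(D,t+[0,0,45])); c=np.array(proj(D,t-R@[45,0,0])); print(b-a,c-a)
E
```

```text
[  2.33702093 -22.03877664] [  2.03719797 -21.34415807]
[ -1.38514483 -15.13759763] [ -1.18915905 -15.42750968]
```

View pics/c8a.png

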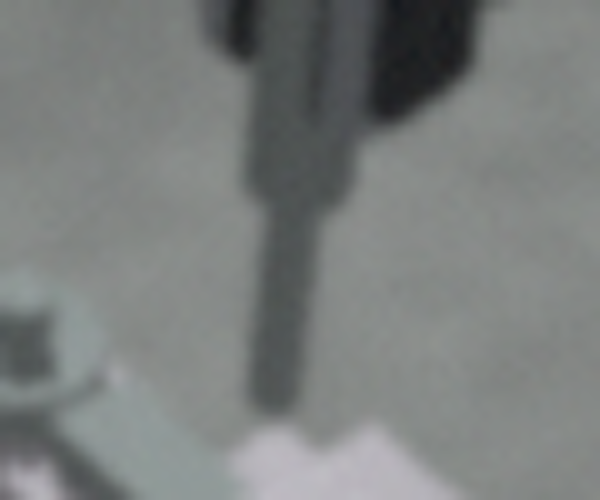

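View pics/c8b.png

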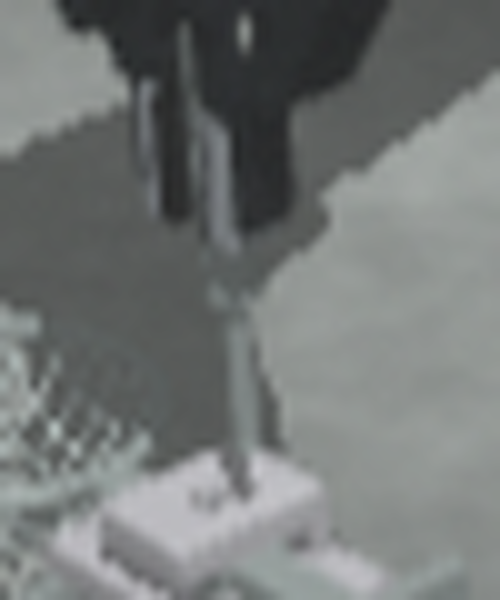

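```bash
python3 - <<'E'
from h import *
T=load('side7.npz');S=load('scene7.npz')
s,p,R=state()
for o in((297.4,279.8,194.4,121),(297.4,280.3,194.4,122)):
    tip,e=tri((T,*o[:2]),(S,*o[2:])); print('tip',tip,e,R.T@(tip-p))
    h=np.array([567.5,-156,90]); h2=tri((T,302.75,297),(S,190.6,124.4)); print(h2, R.T@(h2[0]-tip), R.T@(h-tip))
E
```

```text
tip [ 565.13061913 -137.88032186  106.93678284] 1.259061896315693 [70.23222149 -3.07938371  0.98843352]
(array([ 566.89871029, -156.24790309,   87.35649743]), np.float64(0.7280069164373884)) [19.1824792  -3.92057106 18.45381743] [16.5613166  -3.19436186 18.33876111]
tip [ 565.87887952 -136.90125516  104.65728017] 1.2889515577749813 [72.55197891 -2.16142461  0.28795209]
(array([ 566.89871029, -156.24790309,   87.35649743]), np.float64(0.7280069164373884)) [16.86272178 -4.83853016 19.15429886] [14.24155918 -4.11232096 19.03924254]
```

Emit:
{"api": "apply_moves", "payload": {"targets": [[[7,-3,18],0,8],[[0,0,0],0,8]]}}

```text
clock: 6.48
eef_pos: [568.2, -154.3, 169.3]
tool_rot: [2.076, 1.537, 0.787]
force: [0.7, -0.2, -0.4]
width: 14.7
```

```bash
python3 - <<'E'
from h import *
s,p,R=state();print(p,R.round(3),s['force'],s['width'],s['clock'])
T=grab('side','9');S=grab('scene','9');W=grab('wrist','9')
for f,D,(a,b,c,d) in(('a',T,(270,250,330,310)),('b',S,(165,85,220,140))):
    cv2.imwrite(f'pics/c9{f}.png',cv2.resize(D['im'][b:d,a:c],None,fx=10,fy=10,interpolation=cv2.INTER_CUBIC))
cv2.imwrite('pics/c9w.png',cv2.resize(W['im'][200:384,190:330],None,fx=3.2,fy=3.2,interpolation=cv2.INTER_CUBIC))
E
```

```text
[ 568.1606259  -154.27197531  169.27528749] [[ 0.024  0.96   0.278]
 [ 0.024  0.277 -0.96 ]
 [-0.999  0.03  -0.017]] [ 0.72339921 -0.19094165 -0.36529978] 14.747884594414579 6.475
```

View pics/c9a.png

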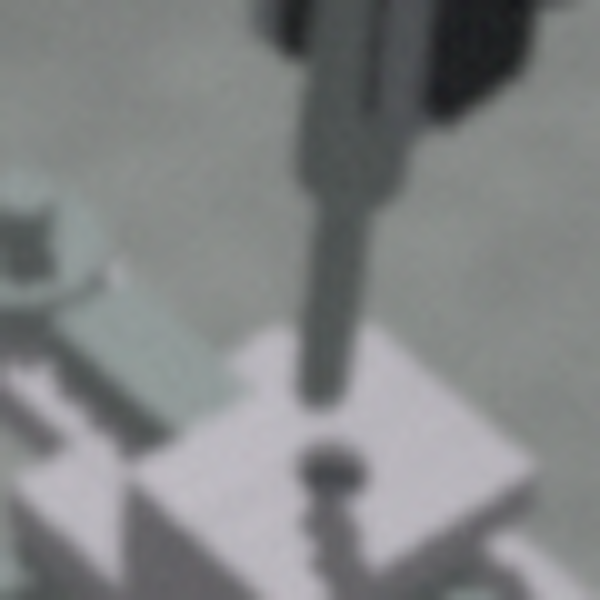

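View pics/c9b.png

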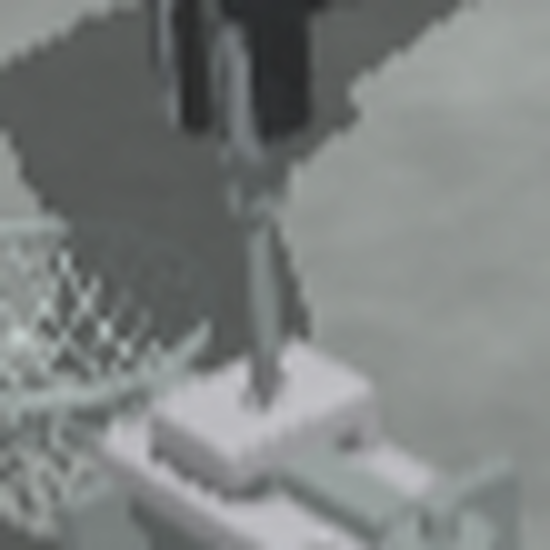

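View pics/wrist9.png

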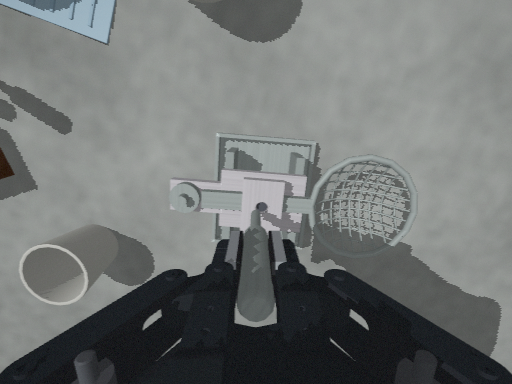

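```bash
python3 - <<'E'
from h import *
W=load('wrist9.npz'); s,p,R=state()
cv2.imwrite('pics/c9x.png',cv2.resize(W['im'][170:250,220:300],None,fx=7,fy=7,interpolation=cv2.INTER_CUBIC))
for x in(65,68,72,75):print(x,proj(W,p+R@[x,-2,0]))
print(proj(W,[568.5,-156,90]))
E
```

```text
65 (np.float64(255.91568614061515), np.float64(210.84609676331414))
68 (np.float64(255.90579068599496), np.float64(209.62554758515287))
72 (np.float64(255.89298364711178), np.float64(208.04587071495044))
75 (np.float64(255.8836565383676), np.float64(206.89542383310214))
(np.float64(261.9103015300692), np.float64(207.38799956972898))
```

View pics/c9x.png

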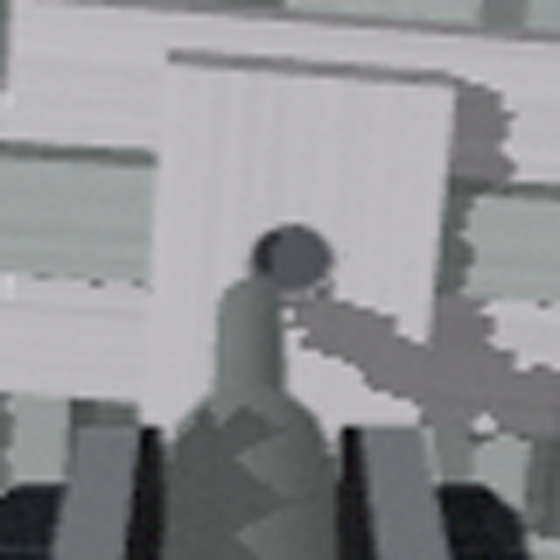

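```bash
cat > rel.py <<'E'
from h import *
def J(D,X):
    X=np.array(X,float); b=np.array(proj(D,X)); return np.stack([np.array(proj(D,X+e))-b for e in np.eye(3)],1)
E
python3 - <<'E'
from rel import *
s,p,R=state()
T=load('side9.npz');S=load('scene9.npz');W=load('wrist9.npz')
H=np.array([567.5,-156,90])
X=tri((T,302,289.8),(W,255.9,214.0)); Hh=tri((T,303.2,297),(W,261.9,207)); print('tip',X,'hole',Hh,'d world',Hh[0]-X[0],'tool',R.T@(Hh[0]-X[0]),'tip tool',R.T@(X[0]-p))
print(proj(S,X[0]),proj(S,Hh[0]))
E
```

```text
tip (array([ 565.09202139, -152.40136935,  100.22591068]), np.float64(1.2900746784346098)) hole (array([ 567.61416575, -156.00944469,   86.62303474]), np.float64(0.41935115215702873)) d world [  2.52214436  -3.60807534 -13.60287594] tool [13.56508255  0.97475432  4.4109005 ] tip tool [69.78294946 -6.1534141   0.79482574]
(np.float64(191.67486282882726), np.float64(120.71035840674098)) (np.float64(190.62083634382276), np.float64(124.76485058815129))
```

Wrist crop: tip at about (255.9,214), hole centre at (261.9,207). The tip still needs about +5 in tool z, and it is roughly 12 mm above the face.

Emit:
{"api": "apply_moves", "payload": {"targets": [[[4,1,5],0,8],[[1,0,0],0,8]]}}

```text
clock: 6.88
eef_pos: [571.9, -155.5, 165.2]
tool_rot: [2.066, 1.534, 0.781]
force: [0.5, -0.2, -1.5]
width: 14.4
```

```bash
python3 - <<'E'
from rel import *
s,p,R=state();print(p,R.round(3),s['force'],s['width'],s['clock'])
T=grab('side','10');W=grab('wrist','10')
a=cv2.resize(T['im'][265:325,270:330],None,fx=8,fy=8,interpolation=cv2.INTER_CUBIC)
b=cv2.resize(W['im'][180:240,225:285],None,fx=8,fy=8,interpolation=cv2.INTER_CUBIC)
cv2.imwrite('pics/c10.png',cv2.resize(np.hstack([a,b]),(800,400)))
E
```

```text
[ 571.90001026 -155.49939418  165.1503167 ] [[ 0.026  0.959  0.282]
 [ 0.026  0.281 -0.959]
 [-0.999  0.033 -0.018]] [ 0.48636016 -0.16320294 -1.53676152] 14.387371027415291 6.875
```

View pics/c10.png

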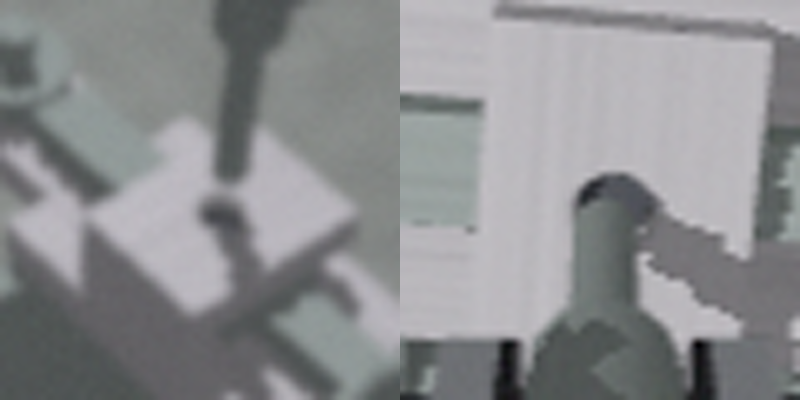

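Emit:
{"api": "apply_moves", "payload": {"targets": [[[2,-3,2],0,8]]}}

```text
clock: 7.1
eef_pos: [569.8, -157.4, 163.3]
tool_rot: [2.065, 1.533, 0.781]
force: [-0.6, 0.3, -0.8]
width: 14.5
```

```bash
cat > look.py <<'E'
import sys
from rel import *
s,p,R=state();print(p.round(1),R[2].round(3),np.round(s['force'],1),s['width'],s['clock'])
n=sys.argv[1]
T=grab('side',n);W=grab('wrist',n)
s,p,R=state();print(p.round(1))
a=cv2.resize(T['im'][265:325,270:330],None,fx=8,fy=8,interpolation=cv2.INTER_CUBIC)
b=cv2.resize(W['im'][180:240,225:285],None,fx=8,fy=8,interpolation=cv2.INTER_CUBIC)
cv2.imwrite(f'pics/c{n}.png',cv2.resize(np.hstack([a,b]),(800,400)))
E
python3 look.py 11
```

```text
[ 569.8 -157.4  163.3] [-0.999  0.033 -0.018] [-0.6  0.3 -0.8] 14.479722126647989 7.1
[ 568.9 -158.2  162.8]
```

View pics/c11.png

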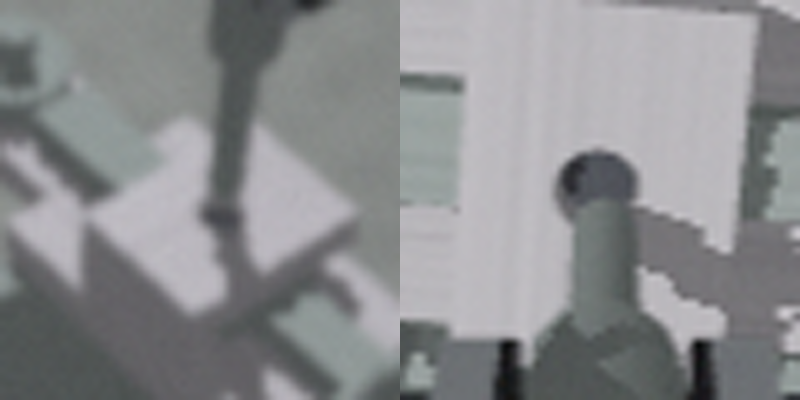

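```bash
python3 - <<'E'
from rel import *
s,p,R=state();print(p.round(1), s['qd'])
T=grab('side','12');W=grab('wrist','12');s,p,R=state();print(p.round(1))
def tl(W,p,R,u,v):
    for xt in(65,67,69):
        # tip ray at tool x = xt
        o=R.T@(-W['t']@W['R']-p); r=R.T@(np.array([(255.87-W['cx'])/W['fx'],(214.7-W['cy'])/W['fy'],1.])@W['R']); q=o+r*(xt-o[0])/r[0]; print(' tip',xt,q.round(2), 'world z',(p+R@q)[2].round(1))
    if u: h=ray(W,u,v,90); print(' hole',h.round(1),(R.T@(h-p)).round(2))
tl(W,p,R,None,None)
g=cv2.resize(W['im'][180:240,225:285],None,fx=10,fy=10,interpolation=cv2.INTER_CUBIC);cv2.imwrite('pics/c12.png',g)
E
```

```text
[ 568.9 -158.2  162.8] [-0.00086322 -0.00128737 -0.00255914 -0.00475869 -0.0017909   0.00043873
 -0.00388568]
[ 569.4 -157.9  163.1]
 tip 65 [ 6.50e+01 -5.57e+00  2.00e-02] world z 98.0
 tip 67 [ 6.70e+01 -6.34e+00  2.00e-02] world z 95.9
 tip 69 [ 6.9e+01 -7.1e+00  3.0e-02] world z 93.9
```

View pics/c12.png

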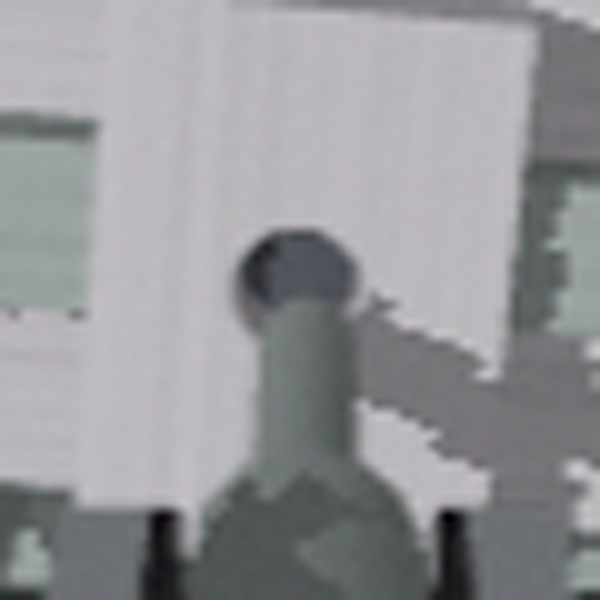

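```bash
python3 - <<'E'
from rel import *
s,p,R=state();W=load('wrist12.npz'); h=ray(W,254.95,208.6,90); print(p.round(1),h.round(1),(R.T@(h-p)).round(2))
h=ray(W,254.95,208.6,90)
E
```

```text
[ 569.4 -157.9  163.1] [ 568.2 -156.1   90. ] [73.05 -3.01 -0.75]
```

Emit:
{"api": "apply_moves", "payload": {"targets": [[[0,3,-0.7],0,8],[[1,0,0],0,8]]}}

```text
clock: 7.55
eef_pos: [572.6, -156.1, 162.4]
tool_rot: [2.064, 1.533, 0.779]
force: [-0.9, 0.2, -0.7]
width: 14.4
```

```bash
python3 look.py 13
```

```text
[ 572.6 -156.1  162.4] [-0.999  0.033 -0.018] [-0.9  0.2 -0.7] 14.39168263437693 7.55
[ 572.1 -156.3  162.2]
```

View pics/c13.png

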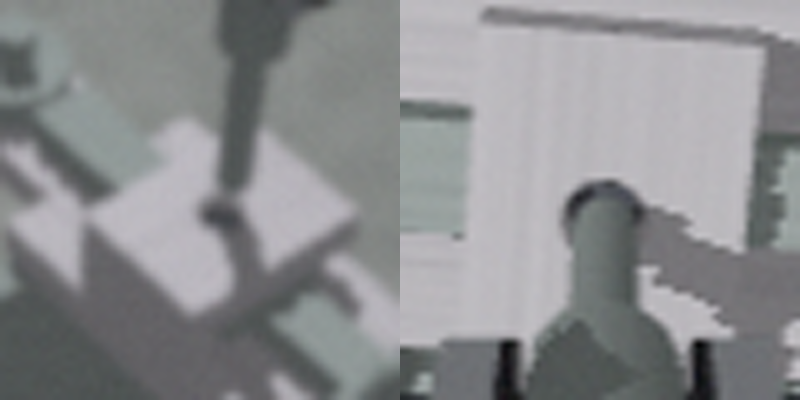

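Wrist: the tip (x about 605) sits on the hole laterally and slightly ahead in tool y. Side view agrees in direction, about 1–3 mm. Step back 2 mm, lower, and look again.

Emit:
{"api": "apply_moves", "payload": {"targets": [[[4,-2,0],0,8],[[0,0,0],0,8]]}}

```text
clock: 7.9
eef_pos: [569.9, -156.8, 157.7]
tool_rot: [2.09, 1.534, 0.804]
force: [-0.5, 0.2, -0.4]
width: 14.8
```

```bash
python3 look.py 14
```

```text
[ 569.9 -156.8  157.7] [-0.999  0.032 -0.018] [-0.5  0.2 -0.4] 14.771875102229346 7.9
[ 570.5 -156.8  158.1]
```

View pics/c14.png

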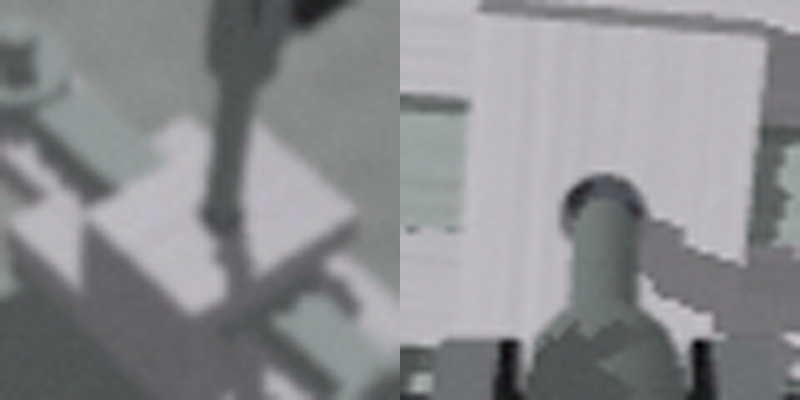

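Both views now show the tip over the hole (side offset about 0.3 px). Feel downward.

Emit:
{"api": "apply_moves", "payload": {"targets": [[[2.5,0,0],0,8],[[2,0,0],0,8]]}}

```text
clock: 8.25
eef_pos: [570.8, -156.7, 153.6]
tool_rot: [2.055, 1.533, 0.77]
force: [-0.4, -1.0, -0.1]
width: 14.8
```

```bash
python3 look.py 15
```

```text
[ 570.8 -156.7  153.6] [-0.999  0.033 -0.018] [-0.4 -1.  -0.1] 14.795295825682915 8.25
[ 570.7 -156.7  153.4]
```

View pics/c15.png

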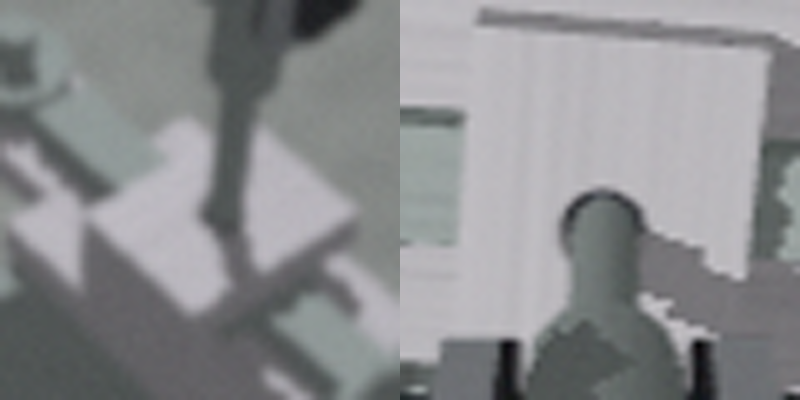

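Emit:
{"api": "apply_moves", "payload": {"targets": [[[2,-0.8,0],0,8],[[2,0,0],0,8]]}}

```text
clock: 8.6
eef_pos: [570.3, -156.9, 149.7]
tool_rot: [2.048, 1.533, 0.763]
force: [-2.1, -0.0, 8.1]
width: 15.0
```

```bash
python3 look.py 16
```

```text
[ 570.3 -156.9  149.7] [-0.999  0.034 -0.017] [-2.1 -0.   8.1] 14.975181269833142 8.6
[ 570.2 -156.9  149.8]
```

View pics/c16.png

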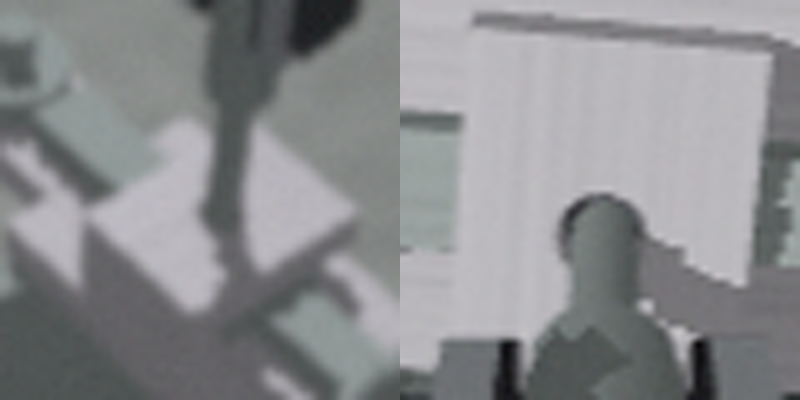

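8 N at TCP z≈150 implies the tip is near 85–86 mm, which matches the pin top. Press on gently.

Emit:
{"api": "apply_moves", "payload": {"targets": [[[2,0,0],0,8]]}}

```text
clock: 8.82
eef_pos: [570.4, -156.9, 148.7]
tool_rot: [2.035, 1.533, 0.749]
force: [-2.4, 0.1, 9.3]
width: 14.6
```

Emit:
{"api": "apply_moves", "payload": {"targets": [[[1.5,0,0],0,8]]}}

```text
clock: 8.95
eef_pos: [570.5, -156.9, 148.2]
tool_rot: [2.022, 1.533, 0.737]
force: [-3.4, 0.4, 8.3]
width: 14.7
```

Emit:
{"api": "apply_moves", "payload": {"targets": [[[3,0,0],0,8],[[3,0,0],0,8]]}}

```text
clock: 9.2
eef_pos: [571.0, -156.9, 144.5]
tool_rot: [1.978, 1.532, 0.692]
force: [-1.5, 0.5, 8.5]
width: 14.9
```

```bash
python3 look.py 17
```

```text
[ 571.  -156.9  144.5] [-0.999  0.035 -0.015] [-1.5  0.5  8.5] 14.876448064426633 9.2
[ 571.2 -156.8  144.3]
```

View pics/c17.png

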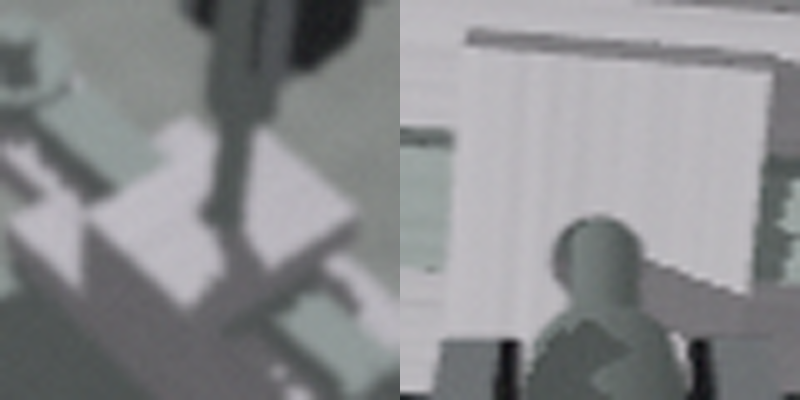

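The tip is in the hole and moving at about 8 N. Continue with a small lateral correction.

Emit:
{"api": "apply_moves", "payload": {"targets": [[[3,-0.8,-0.8],0,8],[[3,-0.3,0],0,8]]}}

```text
clock: 9.55
eef_pos: [571.1, -156.7, 140.7]
tool_rot: [1.901, 1.531, 0.615]
force: [-1.8, 0.3, 9.5]
width: 14.6
```

Emit:
{"api": "apply_moves", "payload": {"targets": [[[3,-0.3,0],0,8],[[3,-0.3,0],0,8]]}}

```text
clock: 9.8
eef_pos: [570.6, -156.7, 137.0]
tool_rot: [1.883, 1.531, 0.597]
force: [-3.2, 0.3, 9.1]
width: 14.8
```

Emit:
{"api": "apply_moves", "payload": {"targets": [[[3,-0.3,0],0,8],[[3,-0.3,0],0,8]]}}

```text
clock: 10.05
eef_pos: [571.8, -156.3, 133.1]
tool_rot: [1.825, 1.528, 0.539]
force: [-1.4, 0.1, 8.1]
width: 14.8
```

Emit:
{"api": "apply_moves", "payload": {"targets": [[[3,-0.3,0],0,8],[[3,-0.3,0],0,8]]}}

```text
clock: 10.3
eef_pos: [571.9, -156.1, 129.1]
tool_rot: [1.8, 1.527, 0.514]
force: [-2.7, 0.7, 8.9]
width: 14.6
```

```bash
python3 look.py 18
```

```text
[ 571.9 -156.1  129.1] [-0.999  0.043 -0.01 ] [-2.7  0.7  8.9] 14.611837334697924 10.3
[ 571.8 -156.1  128.7]
```

View pics/c18.png

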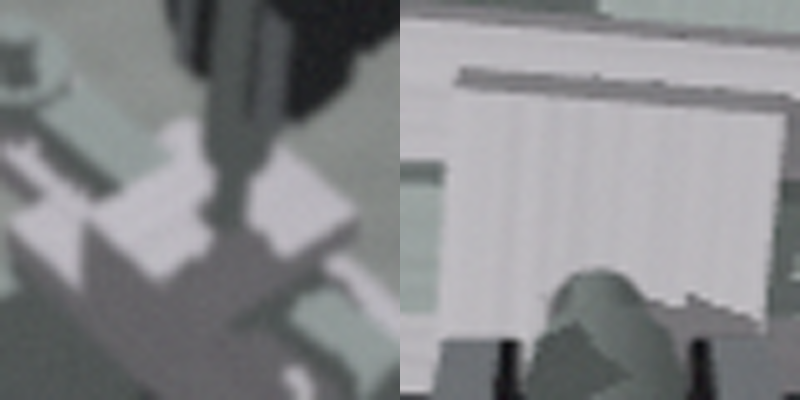

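Emit:
{"api": "apply_moves", "payload": {"targets": [[[3,-0.5,0],0,8],[[3,-0.5,0],0,8]]}}

```text
clock: 10.65
eef_pos: [571.8, -156.1, 124.6]
tool_rot: [1.773, 1.525, 0.487]
force: [-1.5, 0.1, 8.5]
width: 15.0
```

Emit:
{"api": "apply_moves", "payload": {"targets": [[[2.5,-0.3,0],0,8]]}}

```text
clock: 10.78
eef_pos: [571.8, -156.0, 123.0]
tool_rot: [1.763, 1.525, 0.477]
force: [-2.2, 0.0, 8.2]
width: 14.8
```

```bash
python3 - <<'E'
from rel import *
T=grab('side','19');s,p,R=state();print(p)
cv2.imwrite('pics/c19.png',cv2.resize(T['im'][220:384,220:400],None,fx=4,fy=3.6,interpolation=cv2.INTER_CUBIC))
E
```

```text
[ 571.70176991 -156.05793464  122.766352  ]
```

View pics/c19.png

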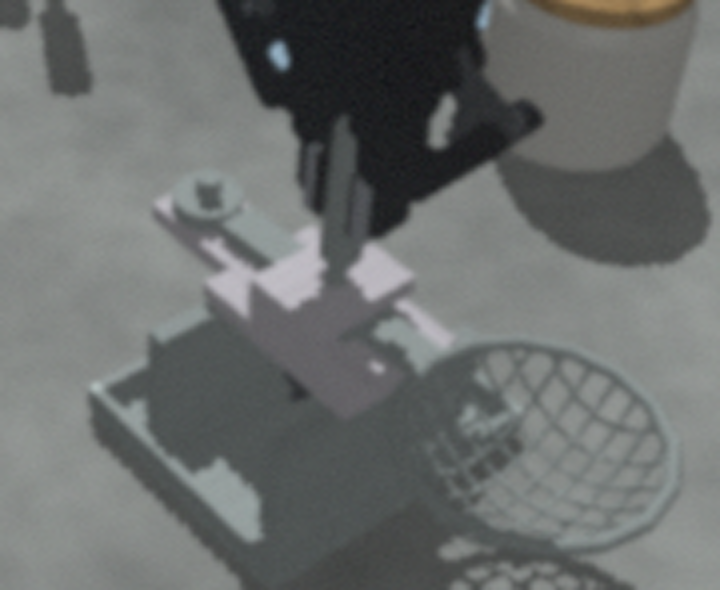

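Emit:
{"api": "apply_moves", "payload": {"targets": [[[3,-0.5,0],0,8],[[3,-0.5,0],0,8]]}}

```text
clock: 11.08
eef_pos: [571.7, -156.0, 118.7]
tool_rot: [1.737, 1.523, 0.452]
force: [-1.7, 0.6, 8.1]
width: 14.5
```

```bash
python3 - <<'E'
from rel import *
T=grab('side','20');s,p,R=state();print(p,R[2],s['force'])
cv2.imwrite('pics/c20.png',cv2.resize(T['im'][220:384,220:400],None,fx=4,fy=3.6,interpolation=cv2.INTER_CUBIC))
E
```

```text
[ 571.6093503  -155.98730917  118.34413491] [-0.99888828  0.04646221 -0.00796638] [-0.57874621  0.75931124  4.64414152]
```

View pics/c20.png

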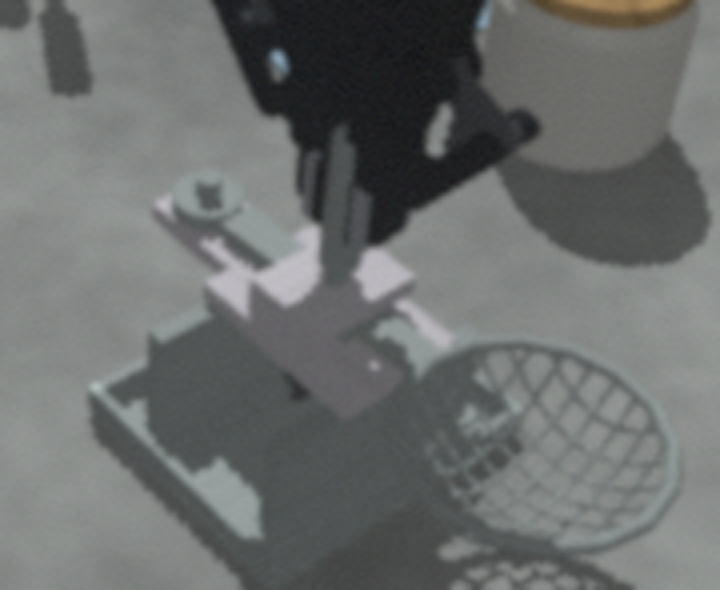

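Emit:
{"api": "apply_moves", "payload": {"targets": [[[2.5,-0.5,0],0,8],[[2,-0.5,0],0,8]]}}

```text
clock: 11.38
eef_pos: [571.7, -155.9, 115.7]
tool_rot: [1.714, 1.522, 0.429]
force: [-1.8, 0.0, 7.0]
width: 14.7
```

```bash
python3 - <<'E'
from rel import *
T=grab('side','21');S=grab('scene','21');W=grab('wrist','21');s,p,R=state();print(p,R[2],s['force'])
a=cv2.resize(T['im'][260:360,260:360],(400,400),interpolation=cv2.INTER_CUBIC)
b=cv2.resize(S['im'][75:175,145:245],(400,400),interpolation=cv2.INTER_CUBIC)
cv2.imwrite('pics/c21.png',np.hstack([a,b]))
E
```

```text
[ 571.55477855 -155.91463494  115.48771973] [-0.99881548  0.04813822 -0.00709615] [-1.10141872  0.77489644  5.51631307]
```

View pics/c21.png

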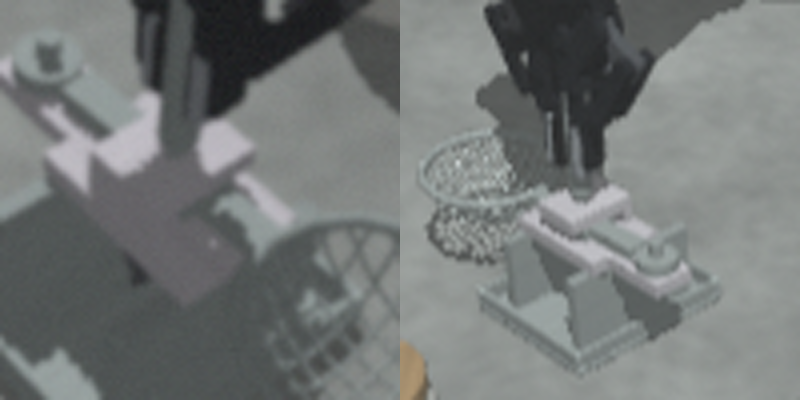

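View pics/wrist21.png

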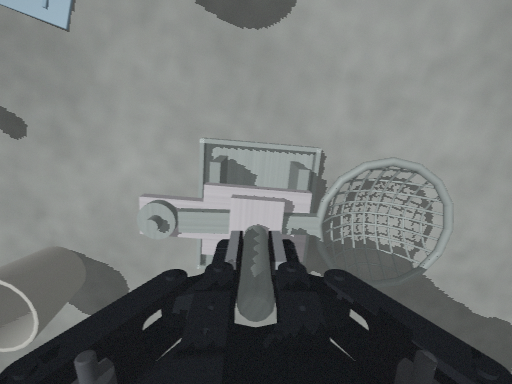

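Force stays at about 7–8 N although the punch is nearly 40 mm deep, which fits drag from the eye rather than the pin. Draw up.

Emit:
{"api": "apply_moves", "payload": {"targets": [[[-6,0,0],0,8],[[-8,0,0],0,8],[[-8,0,0],0,8]]}}

```text
clock: 11.9
eef_pos: [570.8, -155.8, 136.6]
tool_rot: [1.744, 1.522, 0.459]
force: [2.7, 0.2, -7.5]
width: 14.8
```

Emit:
{"api": "apply_moves", "payload": {"targets": [[[-8,0,0],0,8],[[-8,0,0],0,8],[[-8,0,0],0,8]]}}

```text
clock: 12.28
eef_pos: [569.4, -156.6, 163.3]
tool_rot: [1.732, 1.522, 0.447]
force: [0.7, -0.2, -0.2]
width: 14.5
```

```bash
python3 - <<'E'
from rel import *
T=grab('side','22');S=grab('scene','22');W=grab('wrist','22');s,p,R=state();print(p,R[2],s['force'])
a=cv2.resize(T['im'][220:384,220:400],(400,400),interpolation=cv2.INTER_CUBIC)
b=cv2.resize(S['im'][55:175,125:245],(400,400),interpolation=cv2.INTER_CUBIC)
cv2.imwrite('pics/c22.png',np.hstack([a,b]))
E
```

```text
[ 569.92401931 -156.70109008  163.09045957] [-0.99875767  0.04929282 -0.00730284] [-1.04680299  0.17410719 -1.697081  ]
```

View pics/c22.png

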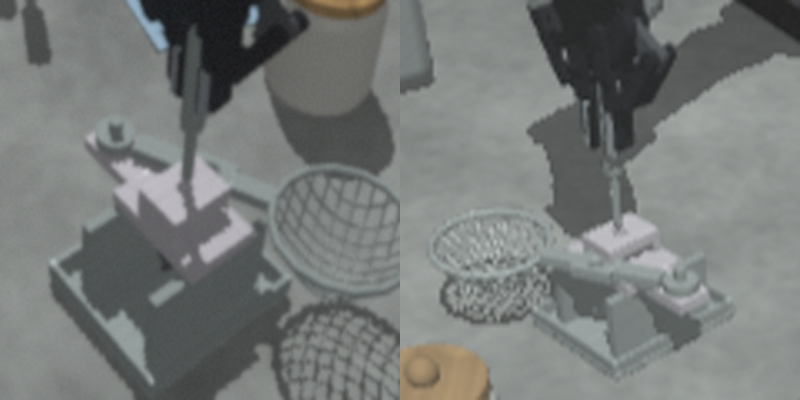

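View pics/wrist22.png

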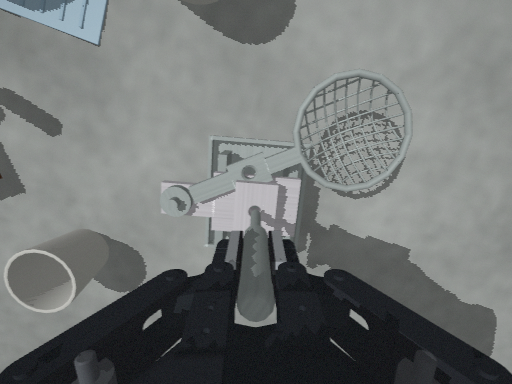

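The arm has sprung open (wrist view: the arm swung off the bracket, its eye at about (250,172)). Raise and return to the stand.

Emit:
{"api": "apply_moves", "payload": {"targets": [[[-25,0,0],0,8]]}}

```text
clock: 12.55
eef_pos: [567.0, -156.9, 186.6]
tool_rot: [1.784, 1.525, 0.499]
force: [0.7, -0.5, -0.2]
width: 14.7
```

```bash
python3 - <<'E'
from rel import *
s,p,R=state();print(p,R.round(3)); tip=p+R@[65,-5,0]; print(tip, R.T@(np.array([506.7,184.9,115])-tip))
E
```

```text
[ 566.96216123 -156.88690833  186.56640224] [[ 0.04   0.958  0.282]
 [ 0.022  0.282 -0.959]
 [-0.999  0.045 -0.01 ]]
[ 564.79601341 -156.86236799  121.41038025] [  11.5881648    40.26486343 -344.18339753]
```

Emit:
{"api": "apply_moves", "payload": {"targets": [[[0,5,-40],0,8],[[0,6,-48],0,8],[[0,6,-48],0,8],[[1,6,-48],0,8],[[1,6,-48],0,8],[[1,6,-48],0,8],[[1,3,-30],0,8],[[0,0,0],0,8],[[0,0,0],0,8]]}}

```text
clock: 13.68
eef_pos: [515.6, 158.3, 187.0]
tool_rot: [1.724, 1.524, 0.436]
force: [0.7, 0.1, -1.3]
width: 14.4
```

```bash
python3 - <<'E'
from rel import *
s,p,R=state();print(p,R.round(3)); tip=p+R@[65,-5,0]; print(tip, R.T@(np.array([506.7,184.9,115])-tip))
T=grab('side','30');W=grab('wrist','30');s,p,R=state();print(p)
cv2.imwrite('pics/c30.png',cv2.resize(T['im'][140:240,130:230],None,fx=6,fy=6,interpolation=cv2.INTER_CUBIC))
E
```

```text
[515.62854151 158.30032837 186.99178835] [[ 0.042  0.959  0.279]
 [ 0.02   0.278 -0.96 ]
 [-0.999  0.046 -0.007]]
[513.56207877 158.17915486 121.83263666] [  7.05947212   0.54290146 -27.52536512]
[515.84930635 157.98674327 187.07223596]
```

View pics/c30.png

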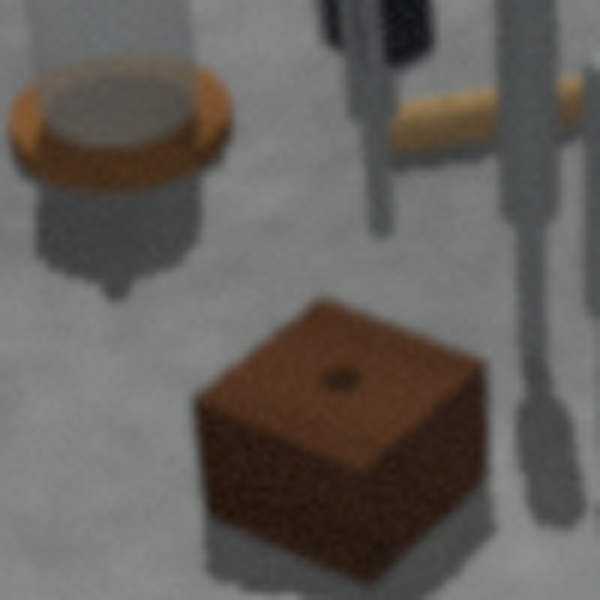

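View pics/wrist30.png

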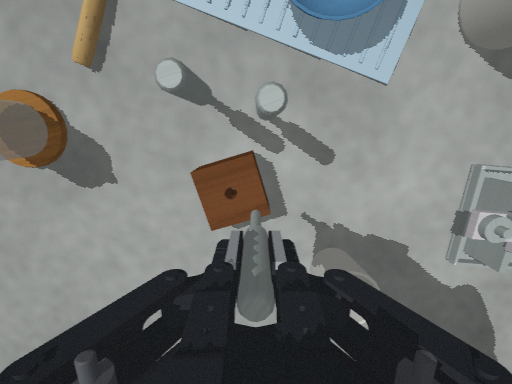

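```bash
python3 - <<'E'
from rel import *
s,p,R=state();W=load('wrist30.npz');T=load('side30.npz')
g=W['im'][180:225,210:275]; cv2.imwrite('pics/c31.png',cv2.resize(g,None,fx=10,fy=10,interpolation=cv2.INTER_CUBIC))
print('w',ray(W,231,193,50),'t',ray(T,130+341/6,140+379/6,50)); h=ray(W,231,193,50); print((R.T@(h-p)).round(2))
E
```

```text
w [506.82271929 185.26888071  50.        ] t [504.3354     181.72727061  50.        ]
[137.08  -7.42 -27.7 ]
```

View pics/c31.png

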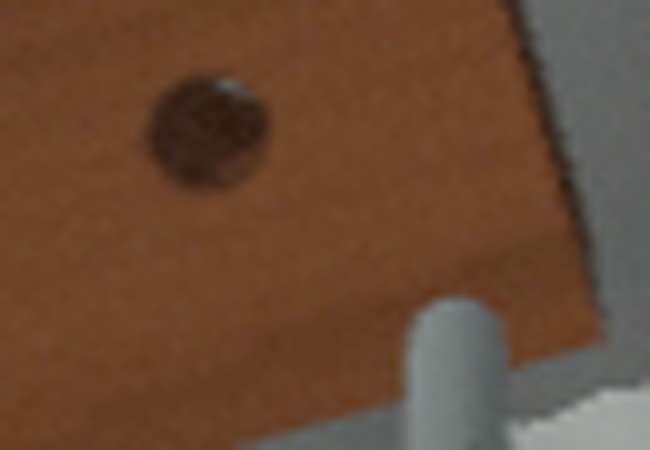

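Emit:
{"api": "apply_moves", "payload": {"targets": [[[10,-2,-26],0,8],[[15,0,-2],0,8],[[15,-0.5,0],0,8],[[4,0,0],0,8]]}}

```text
clock: 14.28
eef_pos: [509.7, 179.3, 141.3]
tool_rot: [1.667, 1.524, 0.368]
force: [-0.2, 0.0, -1.2]
width: 14.7
```

```bash
cat > look2.py <<'E'
import sys
from rel import *
n=sys.argv[1]
T=grab('side',n);W=grab('wrist',n);s,p,R=state();print(p.round(1),R[2].round(3),np.round(s['force'],1),s['width'])
a=cv2.resize(T['im'][165:225,155:215],(400,400),interpolation=cv2.INTER_CUBIC)
b=cv2.resize(W['im'][180:240,225:285],(400,400),interpolation=cv2.INTER_CUBIC)
cv2.imwrite(f'pics/c{n}.png',np.hstack([a,b])); print('hole px',proj(W,[506.8,185.2,50]),(R.T@(np.array([506.8,185.2,50])-p)).round(1))
E
python3 look2.py 32
```

```text
[510.  179.6 141.9] [-0.999  0.047 -0.005] [ 0.4  0.3 -0.4] 14.638492563936461
hole px (np.float64(249.22678485390185), np.float64(204.8863321086395)) [91.7 -5.9 -5.8]
```

View pics/c32.png

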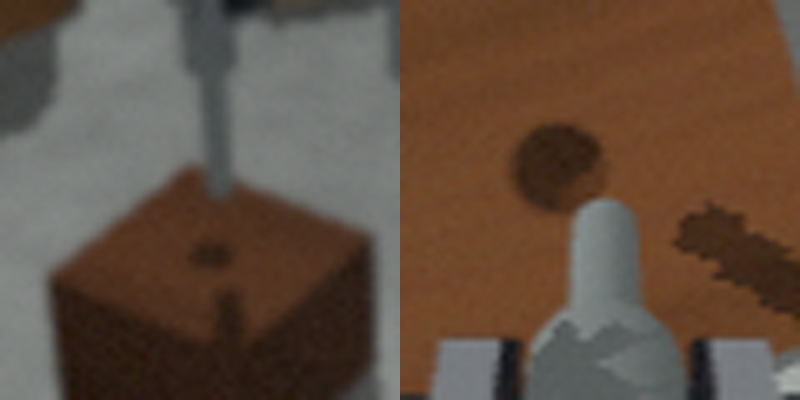

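Emit:
{"api": "apply_moves", "payload": {"targets": [[[6,0.5,-6],0,8],[[6,0,0],0,8],[[3,0,0],0,8]]}}

```text
clock: 14.75
eef_pos: [510.5, 186.1, 126.9]
tool_rot: [1.668, 1.521, 0.368]
force: [0.3, 0.5, -0.4]
width: 14.6
```

```bash
python3 look2.py 33
```

```text
[510.4 186.1 126.9] [-0.999  0.049 -0.005] [-0.4 -0.3 -1.1] 14.802762180113522
hole px (np.float64(256.3507287464167), np.float64(212.28521068695454)) [76.7 -7.5  0.3]
```

View pics/c33.png

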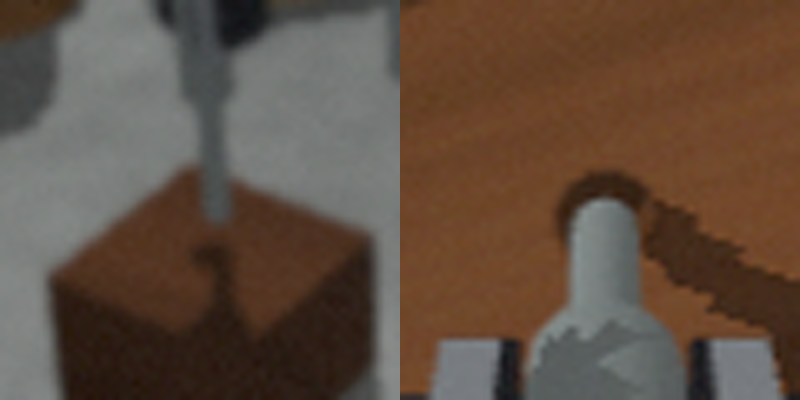

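Both views say the tip is about 3 mm too far in +y of the tool. Correct and go in.

Emit:
{"api": "apply_moves", "payload": {"targets": [[[3,-3,0],0,8],[[3,0,0],0,8]]}}

```text
clock: 15.1
eef_pos: [507.7, 185.4, 120.8]
tool_rot: [1.669, 1.521, 0.37]
force: [-1.0, -0.5, -1.9]
width: 14.5
```

```bash
python3 look2.py 34
```

```text
[507.9 185.5 120.7] [-0.999  0.05  -0.005] [ 0.4 -0.3 -0.9] 14.429198902242467
hole px (np.float64(256.28064821263644), np.float64(211.57570499228567)) [70.6 -4.7  0.3]
```

View pics/c34.png

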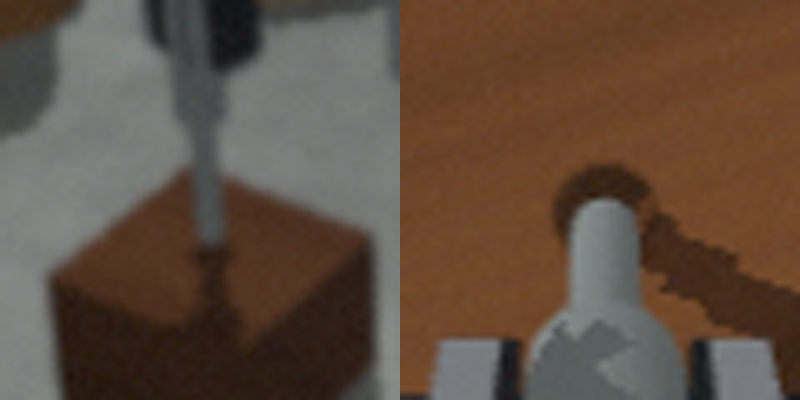

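Aligned in both views. Descend in the stand.

Emit:
{"api": "apply_moves", "payload": {"targets": [[[5,-0.3,0],0,8],[[6,-0.3,0],0,8],[[6,-0.4,0],0,8]]}}

```text
clock: 15.58
eef_pos: [508.2, 185.6, 103.0]
tool_rot: [1.67, 1.52, 0.371]
force: [0.0, 0.2, -0.4]
width: 14.6
```

```bash
python3 look2.py 35
```

```text
[507.7 185.4 102.6] [-0.999  0.049 -0.005] [-0.9 -0.6 -0.1] 14.413544563941032
hole px (np.float64(256.3075246734694), np.float64(218.32229648588626)) [52.5 -3.5  0.2]
```

View pics/c35.png

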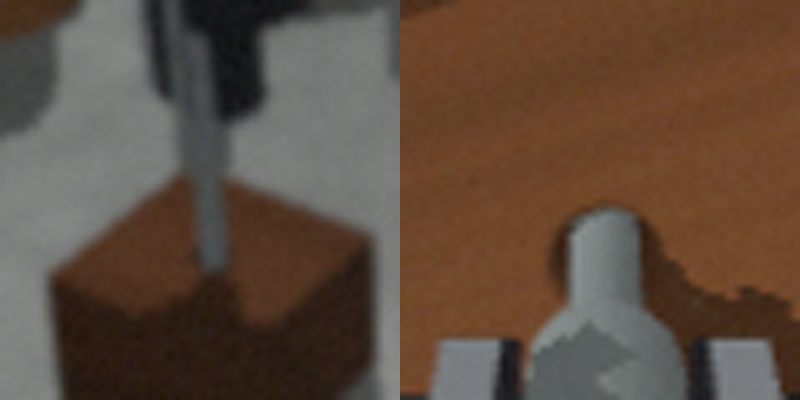

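Emit:
{"api": "apply_moves", "payload": {"targets": [[[5,-1.5,0],0,8],[[6,-0.4,0],0,8],[[6,-0.4,0],0,8]]}}

```text
clock: 16.05
eef_pos: [506.5, 185.3, 84.8]
tool_rot: [1.671, 1.52, 0.371]
force: [0.1, -1.0, -1.3]
width: 14.8
```

```bash
python3 look2.py 36
```

```text
[505.9 185.   84.4] [-0.999  0.049 -0.005] [ 0.3  0.2 -1.1] 14.577270786497191
hole px (np.float64(256.4341726571968), np.float64(224.12151308112496)) [34.4 -0.8  0.2]
```

View pics/c36.png

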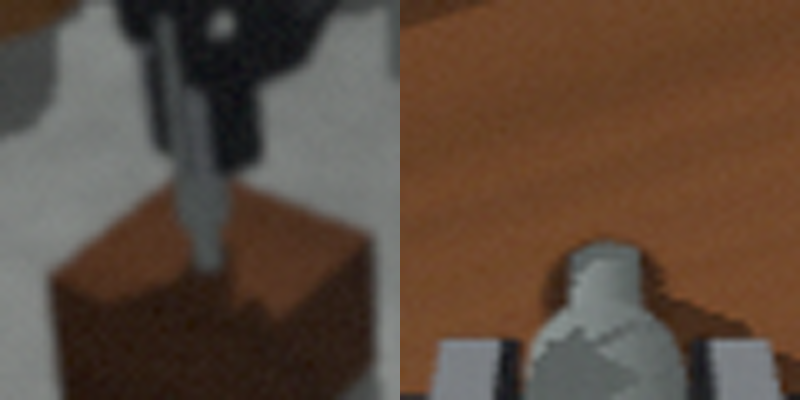

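Emit:
{"api": "apply_moves", "payload": {"targets": [[[5,-0.5,0],0,8],[[5,-0.4,0],0,8]]}}

```text
clock: 16.4
eef_pos: [505.9, 185.1, 74.1]
tool_rot: [1.67, 1.521, 0.371]
force: [0.3, 0.0, -1.2]
width: 14.4
```

Emit:
{"api": "apply_moves", "payload": {"targets": [[[3,-0.3,0],0,8],[[3,0,0],0,8]]}}

```text
clock: 16.65
eef_pos: [506.1, 185.3, 69.4]
tool_rot: [1.658, 1.52, 0.359]
force: [-8.8, -3.5, 42.7]
width: 14.3
```

```bash
python3 look2.py 37
```

```text
[505.9 185.2  69.6] [-0.999  0.05  -0.004] [-4.1 -1.5 18.4] 14.61619784952974
hole px (np.float64(256.61790383760143), np.float64(231.719719805691)) [19.7 -0.1  0.3]
```

View pics/c37.png

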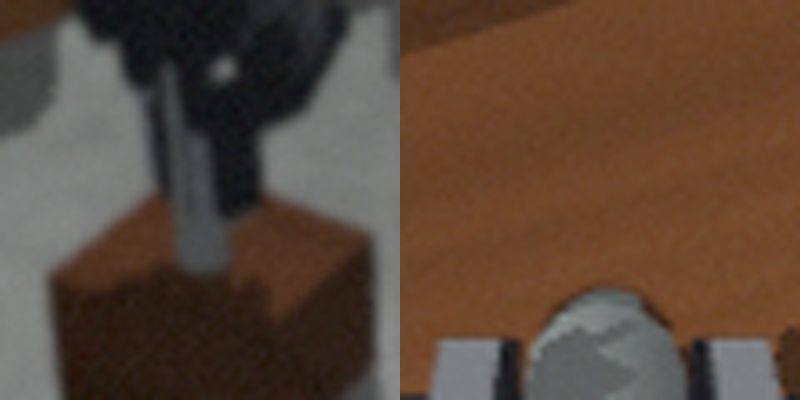

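Shoulder seated: contact at TCP z 69.5, the same height as when it was grasped. Release slowly and rise.

Emit:
{"api": "apply_moves", "payload": {"targets": [[[0,0,0],0,20],[[0,0,0],0,30],[[0,0,0],0,50],[[0,0,0],0,60],[[0,0,0],0,60]]}}

```text
clock: 17.38
eef_pos: [506.5, 185.4, 69.9]
tool_rot: [1.659, 1.519, 0.359]
force: [-0.6, -0.3, 0.2]
width: 60.2
```

```bash
python3 look2.py 38
```

```text
[506.5 185.4  69.9] [-0.999  0.052 -0.005] [-0.1 -0.7  0.1] 60.083092460875335
hole px (np.float64(256.7657338918988), np.float64(232.43254136994233)) [19.9 -0.8  0.4]
```

View pics/wrist38.png

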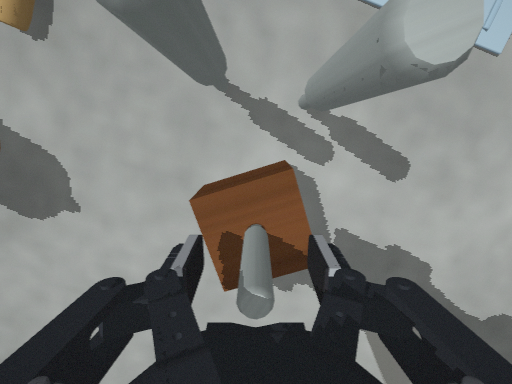

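The punch stands alone between the open fingers, its top at about (255,303). Rise clear.

Emit:
{"api": "apply_moves", "payload": {"targets": [[[-15,0,0],0,60],[[-30,0,0],0,60],[[-40,0,0],0,60],[[-40,0,0],0,60],[[-20,0,0],0,60],[[0,0,0],0,60]]}}

```text
clock: 18.23
eef_pos: [499.2, 182.9, 223.7]
tool_rot: [1.654, 1.516, 0.355]
force: [0.4, 0.3, 0.1]
width: 60.1
```

```bash
python3 - <<'E'
from rel import *
S=grab('scene','40');T=grab('side','40');s,p,R=state();print(p,s['force'],s['clock'],s['width'])
S0=load('scene0.npz');T0=load('side0.npz')
for n,D in(('scene',S),('side',T)):
    P,u,v=pts(D); k=(np.hypot(P[:,0]-506,P[:,1]-185)<22)&(P[:,2]>56)&(P[:,2]<132)
    for h in range(60,130,15):
        kk=k&(abs(P[:,2]-h)<7); print(n,h,P[kk].mean(0).round(1) if kk.sum() else None)
    print(P[k][:,2].max())
a=cv2.resize(S['im'][80:260,110:330],(520,425),interpolation=cv2.INTER_CUBIC);cv2.imwrite('pics/c40.png',a)
E
```

```text
[498.15695081 182.39812236 221.6610417 ] [-0.61853966 -0.26396904  0.15640541] 18.325 59.81948557300085
scene 60 [507.8 190.2  61.4]
scene 75 [507.9 189.2  74.8]
scene 90 [507.4 190.5  89.3]
scene 105 [508.1 190.1 105.1]
scene 120 [506.5 188.4 120.1]
124.33724216557947
side 60 [501.  179.   61.5]
side 75 [500.5 178.9  75.1]
side 90 [501.  178.9  89.8]
side 105 [501.2 178.9 105.2]
side 120 [501.7 180.8 119.6]
123.702203921221
```

View pics/scene40.png

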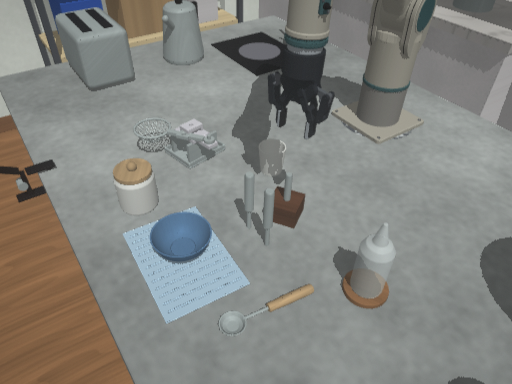

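View pics/side40.png

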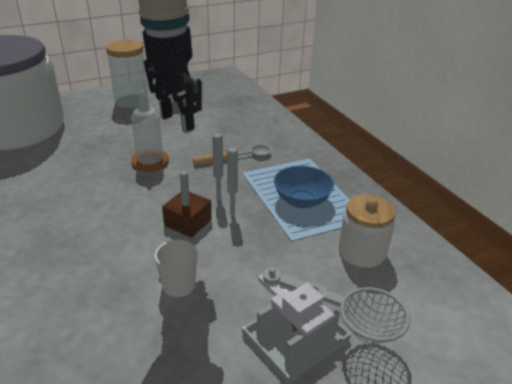

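The scene and side views show the punch upright in its stand, the strainer arm swung open, and the bystanders where they were. The gripper is clear. Handing in.

```bash
python3 -c "
from cell import ctrl; print(ctrl.finish_job())"
```

```text
the job is handed in; nothing more can be done
None
```

The pin is out, the strainer arm has sprung open, and the punch is back in its stand. I handed the job in at about 18.3 s of the 72 s; the hand-in gives no verdict, so what follows is from my own checks.

**What I did:** I took the punch from the wooden stand and found the hole with the wrist and side cameras. The push read about 8–9.5 N at the wrist the whole way. I drew the punch up, the arm opened, and I seated the punch again, let go and rose clear.

**Last checks:**
- **Punch:** its top is at 124 mm, the same as at the start within measurement error, so it is fully down. Its axis is vertical, and about 2 mm from where it stood before.
- **Strainer arm:** it is swung well open in all three views. I did not measure its angle.
- **Other things on the counter:** they look unmoved in the pictures; I did not measure them.
- **Robot:** it is touching nothing.

**What disagreed or went less well:**
- The scene and side cameras differ by several mm in absolute position, so I did the fine alignment on relative offsets in the pictures.
- The tool drifted to about 0.05 rad of tilt during the job.
- Seating the punch briefly read about 43 N at the wrist, pressing on the stand and not on the bracket.
- I never clearly saw the pin drop; I took it as out because the arm opened.

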